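Find the heavy side of a spreader drum and hold it down

TASK

A weight has come loose and stuck somewhere inside the sealed rotor drum of the crop drone's granule spreader, and the drum sits on a stand whose axle is so stiff that it never swings round by itself. Turn the drum by its pegs, feel from the effort where its heavy side is, then bring that heavy side straight down and finish while still gripping a peg firmly, holding the drum still there: do not let go at the end. Leave the other things on the bench where they are.

Things in the scene. Friction and masses are not known exactly. Their poses are not given: they have to be found in the camera images.
- stand: Fixed stand: dark steel base plate 200 x 200 x 14 mm; a grey post (45 x 60 mm, 179 mm high) on its -x side carries one level axle. Origin: centre of the plate's underside, on the bench. The axle runs along the stand's x axis, 150 mm up. Yaw varies by up to 0.5 rad. The axle drags with 0.25 N m whichever way it is turned: the drum stays wherever it is left.
- drum: Closed round aluminium drum, 170 mm across, 45 mm thick. Origin on the axle; its x axis is the axle and equals the stand's x. It turns about x, no stops; positive turns carry its y towards its z. The weight inside stays stuck; it adds a moment of 0.16 to 0.23 N m when level with the axle. It lies in any direction, not tied to a peg, new at each start, at first over 0.6 rad off straight down.
- axle (a point): Point fixed on the stand, on the axle line, in the plane halfway along the pegs' grip (62 mm out from the drum's origin along the stand's x axis, 150 mm above the bench); axes as the stand's.
- battery: Bystander: black and grey battery pack lying on the bench, 75 x 160 x 62 mm, origin at the centre of its underside.
- remote: Bystander: white remote control lying on the bench, 110 x 170 mm and 40 mm thick, two sticks up to 60 mm high; origin at the centre of its underside.
- parts_tray: Bystander: open steel tray for small parts, 120 x 160 x 35 mm, origin at the centre of its underside.
- driver: Bystander: screwdriver lying on the bench, about 200 mm long.
- peg (a point): Grip point on one of six identical round steel pegs, at x = 62 mm from the drum origin; axes as the drum's, this peg lies on its +z. Pegs: 20 mm thick, 53 mm out from the face away from the robot (x = 32 to 85 mm), 70 mm from the axle, 60 degrees apart. Upper pegs can be taken from above, a finger each side. Raising the heavy side takes up to 7 N at a peg, lowering it about 1 N.

How it is judged:
By the outcome, as a careful person would: the job done as asked, in the order asked, and still so for the second after the job is handed in, while the arm keeps its last pose, push and grip.
It also fails if it takes over 72 s, if anything falls off the work surface, if the arm or the gripper's body presses on something with over 40 N, if the wrist force passes 120 N, or if a joint passes its speed limit or range.

ROBOT

A 6-joint arm with a two-finger parallel gripper is mounted at the origin on the work surface. World frame = base frame: x ahead of the robot, y to its left, z up, the work surface at z = 0. Lengths are in m, angles in degrees, forces in N, time in s.
With the tool pointing down it reaches from about 0.325 to 0.775 m from the base axis. Payload 9.3 kg.
Tool frame: the origin (TCP) lies on the front face of the gripper's body, between the roots of the fingers; the fingertips stand 73 mm ahead of it and the grasp point (between the pads) lies 54 mm ahead of it (tcp_to_grasp is the distance from the TCP to the grasp point, in m); x points along the fingers, z is the direction in which the jaws open and shut, and the axes are right-handed (so a half turn about x gives the same grasp; the last joint's range is limited). The gripper opens to 85 mm and grips with 20 to 120 N. Pads are 22 mm wide; open, the fingers measure 114 mm over their backs; the gripper's body (76 mm by 85 mm) begins 54 mm behind the grasp point. The pads swing forward as they close: fully open they stand 13 mm farther back than shut.
Start: joints at [63.621, 14.817, 1.232, 76.415, 0, 81.257], TCP at [0.167, 0.524, 0.304] pointing down, gripper open.
Joint ranges: [-174.27, 174.27], [-52.1, 104.24], [-59.71, 78.15], [-110.17, 111.67], [-87.03, 83.33], [-180, 180]. Speed limits (degrees/s): [127.2, 127.2, 159.86, 180, 180, 180].

INTERFACE

Orientations are given as a 3x3 rotation matrix whose columns are the frame's x, y, z axes.
In Python, from cell import read_state, snapshot, sign_off, tcp_to_grasp gives the robot as it stands.
- The arm moves only by the tool jog_arm, never from a script. Its argument "plan" is a list of rows, each a list of 7 numbers: the turn, a rotation vector about the tool's x, y, z in degrees, then the shift along the tool's x, y, z in cm, then the opening in per cent of the stroke, from 0 (shut) to 100 (fully open). In form: [[ax, ay, az, x, y, z, claw], ...]. A call has 1 to 20 rows; each row is the pose to reach, as a shift and turn from the pose measured when the call began, along the tool's axes at that moment; what a row does not reach only later rows make up. A row lasts 1/8 s, in which the tool goes at most 62.5 mm and 10.7 degrees, less where a joint would pass 70% of its speed; a pose out of reach is approached as far as the arm can. A call with a gripper value outside its range is refused whole. The fingers move at their own pace and stop on an object; the grip force is fixed at half the most. Time passes only in rows, so rows that repeat a pose let the fingers close. It gives the time, the measured TCP pose, the force and the opening at its end, in the units of the state.
- read_state(): the state, without advancing time (a new reading comes with each control period).
- snapshot(name): name is "scene" or "top" or "wrist"; returns a dict with "frame" (400x640x3 uint8, blue, green, red), "K" (3x3 intrinsics, pixels), "extrinsics" (4x4, takes a point from camera to world coordinates). Camera axes: x right, y up, looking along -z (the intrinsics and any distortion apply to the point x, -y, -z); pixel columns grow to the right and rows downward; lengths in m; the calibration is good to about 2 mm. The wrist camera is an equidistant fisheye: a pixel r from the principal point sees the ray r / f radians off the axis. A picture is of the moment at which its call begins. There is no depth.
- sign_off(): hands the job in, once; it reports no verdict.
The state is a dict: "clock": time; "joint_pos": joint angles; "joint_vel": joint speeds; "tau": joint torques, N m; "tool_pos": TCP position; "orientation": TCP orientation; "force": force on the tool from outside, world axes, zero at the start; "ft_torque": the same for the moment, N m; "grip_width": opening from 0.0 (shut) to 1.0 (fully open).
Only numpy, scipy, OpenCV 4.12 (cv2) and the standard library are available. Lean on these libraries where they do the work, as an engineer would, in place of code of your own. Each camera call takes 0.05 s, during which the arm holds its last target. There are 200 camera calls.

## Working session

There is one attempt and no reset: what is moved stays moved. The work goes in short steps, Python scripts to look and compute and a tool call to move; the robot and the scene stay as the last step left them, time stands still between calls to the robot, and variables do not carry over. Pictures are saved under pics/ and viewed, about 8 in all and at most 12, crops included, and the job is handed in when it is done.

Besides the shell and the picture viewer there is one more tool, called after ">>>" by a JSON object that holds its "name" and its "arguments", one argument or row to a line. jog_arm: Moves the arm, as the interface text tells. Its arguments: {"type":"object","properties":{"plan":{"type":"array","items":{"type":"array","items":{"type":"number"}}}},"required":["plan"]}

```bash
ls; mkdir -p pics
python3 - <<'E'
from cell import *
import cv2,numpy as np
s=read_state();print({k:np.round(v,3).tolist() for k,v in s.items()}, tcp_to_grasp)
a=snapshot("scene");b=snapshot("top")
np.savez("snap0.npz",a=a["frame"],b=b["frame"],Ka=a["K"],Kb=b["K"],Ea=a["extrinsics"],Eb=b["extrinsics"])
print({k:v for k,v in a.items() if k!='frame'},{k:v for k,v in b.items() if k!='frame'})
cv2.imwrite("pics/scene0.png",a["frame"]);cv2.imwrite("pics/top0.png",b["frame"])
E
```

```text
pics
{'clock': 0.0, 'joint_pos': [63.62, 14.851, 1.189, 76.412, 0.002, 81.258], 'joint_vel': [-0.031, -0.012, 0.045, 0.105, -0.053, 0.03], 'tau': [0.001, -55.564, 34.453, 0.014, -0.0, 0.0], 'tool_pos': [0.167, 0.524, 0.303], 'orientation': [[-0.001, -0.953, 0.303], [-0.001, 0.303, 0.953], [-1.0, 0.0, -0.001]], 'force': [0.132, -0.463, -1.175], 'ft_torque': [0.021, -0.012, -0.009], 'grip_width': 0.999} 0.0539
{'K': array([[420.79547913,   0.        , 316.04213768],
       [  0.        , 420.79547913, 201.41126128],
       [  0.        ,   0.        ,   1.        ]]), 'extrinsics': array([[-0.05697055, -0.66180718,  0.74750626,  1.49309662],
       [ 0.99837232, -0.03576984,  0.04442114,  0.04430364],
       [-0.00266005,  0.74882026,  0.66276779,  0.95733147],
       [ 0.        ,  0.        ,  0.        ,  1.        ]])} {'K': array([[451.84076791,   0.        , 317.19209986],
       [  0.        , 451.84076791, 199.15097436],
       [  0.        ,   0.        ,   1.        ]]), 'extrinsics': array([[ 9.55211047e-03,  9.91493738e-01, -1.29803408e-01,
         4.02991339e-01],
       [-9.99954374e-01,  9.46113382e-03, -1.31752871e-03,
        -1.62410908e-02],
       [-7.82340524e-05,  1.29810071e-01,  9.91538874e-01,
         1.63307106e+00],
       [ 0.00000000e+00,  0.00000000e+00,  0.00000000e+00,
         1.00000000e+00]])}
```

View pics/scene0.png

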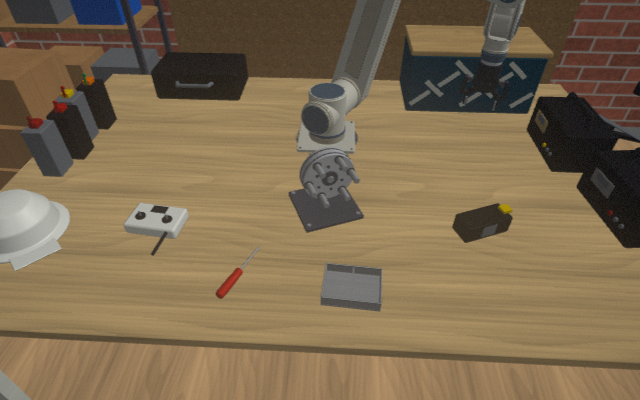

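View pics/top0.png

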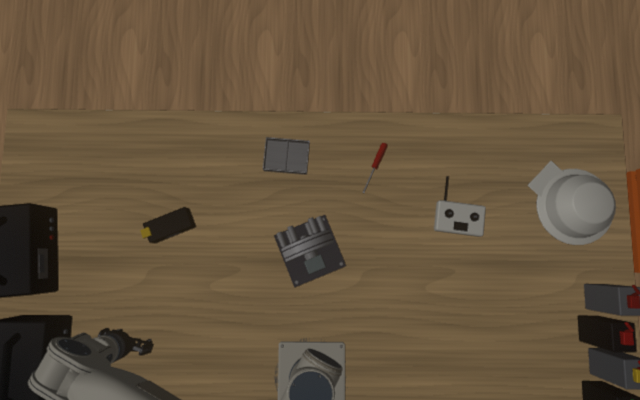

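The scene view shows the stand at about (327,190), its pegs facing the camera. In the top view the plate is at about (310,250), with pegs up around (300,235). The bystanders are well clear. Next I'll enlarge both views.

Run:
```python
import cv2,numpy as np
d=np.load("snap0.npz")
c=lambda f,x,y:cv2.resize(f[y:y+95,x:x+80],None,fx=5,fy=5,interpolation=cv2.INTER_CUBIC)
im=np.hstack([c(d['a'],288,140),c(d['b'],270,205)])
cv2.imwrite("pics/crop1.png",cv2.convertScaleAbs(im,alpha=1.5,beta=10))
```

```text
(no output)
```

View pics/crop1.png

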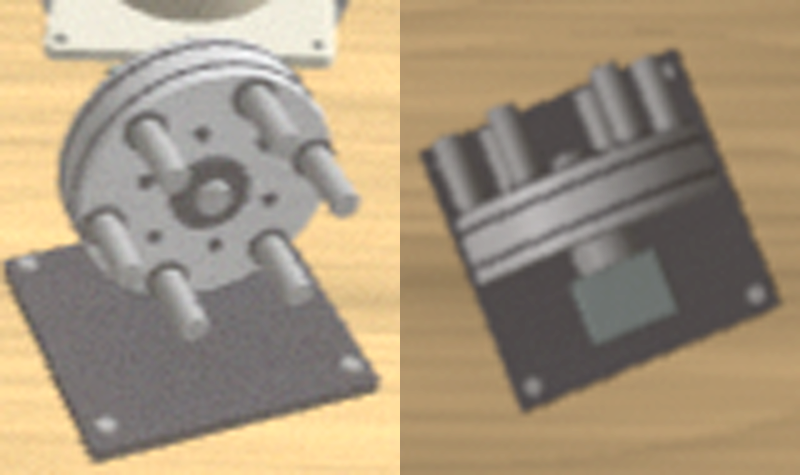

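The crop shows six pegs. In the left (scene) panel their roots are near (148,130), (252,98), (312,150), (268,245), (165,280) and (100,225). The plate corners in the right (top) panel are near (420,150), (680,52), (780,300) and (525,412). I'll cast rays through these.

```bash
cat > h.py <<'E'
import numpy as np,cv2
d=np.load("snap0.npz")
def ray(uv,c):
    K,E=d['K'+c],d['E'+c]; p=np.linalg.solve(K,[uv[0],uv[1],1]); r=E[:3,:3]@[p[0],-p[1],-p[2]]
    return E[:3,3],r/np.linalg.norm(r)
def onplane(uv,c,P,n):
    o,r=ray(uv,c); return o+r*(np.dot(n,P-o)/np.dot(n,r))
def tri(ua,ub):
    o1,r1=ray(ua,'a');o2,r2=ray(ub,'b')
    s=np.linalg.lstsq(np.c_[r1,-r2],o2-o1,rcond=None)[0]
    p,q=o1+s[0]*r1,o2+s[1]*r2; return (p+q)/2,np.linalg.norm(p-q)
pa=lambda x,y:np.array([(x+.5)/5-.5+288,(y+.5)/5-.5+140])
pb=lambda x,y:np.array([(x-400+.5)/5-.5+270,(y+.5)/5-.5+205])
E
python3 - <<'E'
from h import *
np.set_printoptions(precision=4,suppress=True)
Z=np.array([0,0,1.])
T=[onplane(pb(*p),'b',Z*.014,Z) for p in [(420,150),(680,52),(780,300),(525,412)]]
S=[onplane(pa(*p),'a',Z*.014,Z) for p in [(5,265),(95,458),(380,385)]]
T=np.array(T);S=np.array(S);print(T,S)
print("sides",[np.linalg.norm(T[i]-T[i-1]) for i in range(4)],[np.linalg.norm(S[1]-S[i]) for i in (0,2)])
c=T.mean(0); xa=(T[0]+T[1]-T[2]-T[3])[:2]; yaw=np.arctan2(xa[1],xa[0])
ya=(T[0]+T[3]-T[1]-T[2])[:2]; yaw2=np.arctan2(-ya[0],ya[1])
c2=(S[0]+S[2])/2; print("centre",c,c2,"yaw",yaw,yaw2)
yaw=(yaw+yaw2)/2
print("screws tri",tri(pa(25,262),pa(0,0))[1])
for n,a,b in [("plate corner",(380,385),(420,150)),("plate corner2",(95,458),(680,52)),("hub",(216,192),(566,160)),]:
    pass
print("corner L",tri(pa(380,385),pb(420,150)),"corner R",tri(pa(95,458),pb(680,52)))
X=np.array([np.cos(yaw),np.sin(yaw),0]);Y=np.array([-X[1],X[0],0])
for nm,off,P in [("root",.032,[(148,130),(252,98),(312,150),(268,245),(165,280),(100,225)]),("tip",.085,[(174,180),(285,138),(345,203),(298,290),(195,325),(132,272)])]:
  for p0 in P:
    for ofs in [off]:
      O=np.array([c[0],c[1],.15])+X*ofs
      q=onplane(pa(*p0),'a',O,X)-O; y,z=q@Y,q[2]
      print(nm,p0,"y %.3f z %.3f r %.3f ang(y->z) %.1f"%(y,z,np.hypot(y,z),np.degrees(np.arctan2(z,y))))
E
```

```text
[[ 0.4856  0.1406  0.014 ]
 [ 0.5577 -0.0449  0.014 ]
 [ 0.3818 -0.1171  0.014 ]
 [ 0.302   0.0625  0.014 ]] [[ 0.3883 -0.1165  0.014 ]
 [ 0.5713 -0.0404  0.014 ]
 [ 0.4951  0.1396  0.014 ]]
sides [np.float64(0.19952141418427785), np.float64(0.1990415486237558), np.float64(0.19015496550100802), np.float64(0.19656529332895573)] [np.float64(0.19819116223316124), np.float64(0.1954681600856396)]
centre [0.4318 0.0103 0.014 ] [0.4417 0.0115 0.014 ] yaw 0.39587659320394175 0.3945167122262384
screws tri 0.127625134324292
corner L (array([0.486 , 0.141 , 0.0054]), np.float64(0.0009892781300552137)) corner R (array([ 0.5588, -0.0433,  0.0012]), np.float64(0.0035288384652712606))
root (148, 130) y -0.038 z 0.049 r 0.062 ang(y->z) 127.4
root (252, 98) y 0.029 z 0.057 r 0.064 ang(y->z) 62.8
root (312, 150) y 0.071 z 0.007 r 0.072 ang(y->z) 5.3
root (268, 245) y 0.044 z -0.063 r 0.077 ang(y->z) -55.0
root (165, 280) y -0.026 z -0.073 r 0.078 ang(y->z) -109.9
root (100, 225) y -0.069 z -0.016 r 0.071 ang(y->z) -167.3
tip (174, 180) y -0.041 z 0.051 r 0.065 ang(y->z) 128.4
tip (285, 138) y 0.029 z 0.064 r 0.070 ang(y->z) 65.9
tip (345, 203) y 0.071 z 0.004 r 0.071 ang(y->z) 3.3
tip (298, 290) y 0.043 z -0.058 r 0.072 ang(y->z) -53.5
tip (195, 325) y -0.026 z -0.067 r 0.072 ang(y->z) -111.0
tip (132, 272) y -0.067 z -0.012 r 0.068 ang(y->z) -169.9
```

Run:
```python
from h import *
np.set_printoptions(precision=4,suppress=True)
yaw=.395; X=np.array([np.cos(yaw),np.sin(yaw),0]);Y=np.array([-X[1],X[0],0]); c=np.array([.434,.0105,0])
for n,a,b in [("A tip",(174,180),(607,66)),("B tip",(285,136),(503,107)),("B root",(252,98),(522,185)),("A root",(148,130),(632,140)),("C tip",(345,203),(450,140)),("hub",(218,192),(565,158))]:
    p,e=tri(pa(*a),pb(*b)); q=p-c; print(n,p,"err %.4f"%e,"stand",q@X,q@Y,q[2])
```

```text
A tip [0.5302 0.0053 0.2044] err 0.0011 stand 0.08673956715634283 -0.041826226614608546 0.2043976976471939
B tip [0.5026 0.0694 0.2181] err 0.0000 stand 0.08594451628038675 0.027974957944392014 0.21811863307061596
B root [0.4544 0.0533 0.2102] err 0.0076 stand 0.03527618144970952 0.03167288387147504 0.2101775531150175
A root [ 0.4834 -0.0117  0.205 ] err 0.0003 stand 0.03706035367956647 -0.039531456901488266 0.20502788064388439
C tip [0.4851 0.1079 0.1557] err 0.0010 stand 0.08461004891235728 0.07027307221067877 0.15573666520109275
hub [0.4742 0.0315 0.1525] err 0.0015 stand 0.045211502365558695 0.003921036604955524 0.15251289572171034
```

Triangulated peg tips lie at stand x ≈ 85.5 mm and radius ≈ 70 mm, with the hub at 0.152 m, which matches the text. The phase is ≈ 7°, so the upper pegs are at 67° and 127°. I'll write a pose helper next, then approach peg B radially.

```bash
cat > g.py <<'E'
import numpy as np, json, sys
from scipy.spatial.transform import Rotation as R
from cell import read_state
yaw=.395; X=np.array([np.cos(yaw),np.sin(yaw),0]);Y=np.array([-X[1],X[0],0]);Z=np.array([0,0,1.])
A=np.array([.492,.035,.150])
def pose(phi,r,tilt=None):   # grasp point at radius r, peg angle phi (from stand y to z), tool radial to 'tilt'
    f=lambda a:np.cos(np.radians(a))*Y+np.sin(np.radians(a))*Z
    t=phi if tilt is None else tilt
    x=-f(t); z=-f(t+90); y=np.cross(z,x)
    return A+r*f(phi)-.054*x, np.c_[x,y,z]
def row(phi,r,tilt=None,s=None):
    s=s or read_state(); p,Q=pose(phi,r,tilt); R0=np.array(s['orientation'])
    w=np.degrees(R.from_matrix(R0.T@Q).as_rotvec()); v=100*R0.T@(p-s['tool_pos'])
    return [round(float(k),1) for k in w]+[round(float(k),2) for k in v]
def where(s=None):
    s=s or read_state(); Q=np.array(s['orientation']); q=s['tool_pos']+.054*Q[:,0]-A
    t=np.degrees(np.arctan2(-Q[2,0],-Q[:,0]@Y))
    F=np.array(s['force']);M=np.array(s['ft_torque'])
    tau=np.cross(s['tool_pos']-A,F)@X; 
    return dict(t=round(s['clock'],2),phi=round(float(np.degrees(np.arctan2(q[2],q@Y))),2),r=round(float(np.hypot(q[2],q@Y)),4),
      xo=round(float(q@X),4),tilt=round(float(t),1),F=F.round(2).tolist(),M=M.round(3).tolist(),tauF=round(float(tau),3),tau=round(float(tau+M@X),3),
      grip=round(s['grip_width'],3),j=np.round(s['joint_pos'],0).tolist())
E
python3 -c "
from g import *
print(where());print(pose(67,.18)[0]);print(row(67,.18),row(67,.07))"
```

```text
{'t': 0.1, 'phi': 9.78, 'r': 0.585, 'xo': -0.1123, 'tilt': 90.0, 'F': [-0.72, 0.35, 0.25], 'M': [0.011, 0.047, 0.016], 'tauF': 0.053, 'tau': 0.081, 'grip': 0.999, 'j': [64.0, 15.0, 1.0, 76.0, 0.0, 81.0]}
[0.45681657 0.11939058 0.36539814]
[-39.7, 22.0, -8.1, -6.18, -39.92, -29.77] [-39.7, 22.0, -8.1, 3.95, -42.7, -33.04]
```

>>> {"name": "jog_arm", "arguments": {
  "plan": [
    [-39.7,22,-8.1,-6.2,-39.9,-29.8,55],
    [-39.7,22,-8.1,-6.2,-39.9,-29.8,55],
    [-39.7,22,-8.1,-6.2,-39.9,-29.8,55],
    [-39.7,22,-8.1,-6.2,-39.9,-29.8,55],
    [-39.7,22,-8.1,-6.2,-39.9,-29.8,55],
    [-39.7,22,-8.1,-6.2,-39.9,-29.8,55],
    [-39.7,22,-8.1,-6.2,-39.9,-29.8,55],
    [-39.7,22,-8.1,-6.2,-39.9,-29.8,55],
    [-39.7,22,-8.1,-6.2,-39.9,-29.8,55],
    [-39.7,22,-8.1,-6.2,-39.9,-29.8,55],
    [-39.7,22,-8.1,-6.2,-39.9,-29.8,55],
    [-39.7,22,-8.1,-6.2,-39.9,-29.8,55],
    [-39.7,22,-8.1,-6.2,-39.9,-29.8,55],
    [-39.7,22,-8.1,-6.2,-39.9,-29.8,55]
  ]
}}

```text
clock: 1.85
tool_pos: [0.4564, 0.1196, 0.3656]
orientation: [[0.15, -0.923, -0.355], [-0.361, -0.385, 0.849], [-0.92, 0.0, -0.391]]
force: [-0.4, -0.7, -0.5]
grip_width: 0.548
```

```bash
python3 -c "
from g import *
from cell import snapshot
import cv2
print(where(),row(67,.07))
w=snapshot('wrist');cv2.imwrite('pics/wrist1.png',w['frame'])
import numpy as np
from cell import read_state
p=[A+X*(.023)+.07*(np.cos(np.radians(a))*Y+np.sin(np.radians(a))*Z) for a in (7,67,127)]
for q in p:
  E=w['extrinsics'];c=E[:3,:3].T@(q-E[:3,3]);v=np.array([c[0],-c[1],-c[2]]);th=np.arctan2(np.hypot(*v[:2]),v[2]);f=w['K'][0,0]
  print(w['K'][:2,2]+f*th*v[:2]/np.hypot(*v[:2]))
"
```

```text
{'t': 1.85, 'phi': 66.92, 'r': 0.1803, 'xo': -0.0003, 'tilt': 67.0, 'F': [-0.35, -0.75, -0.46], 'M': [0.337, 0.093, -0.015], 'tauF': 0.077, 'tau': 0.424, 'grip': 0.548, 'j': [15.0, 6.0, -4.0, 77.0, -23.0, -8.0]} [0.0, -0.0, -0.0, 11.03, -0.03, -0.02]
[381.85004938 217.76767003]
[317.71308912 233.58181727]
[254.07097379 217.70458251]
```

View pics/wrist1.png

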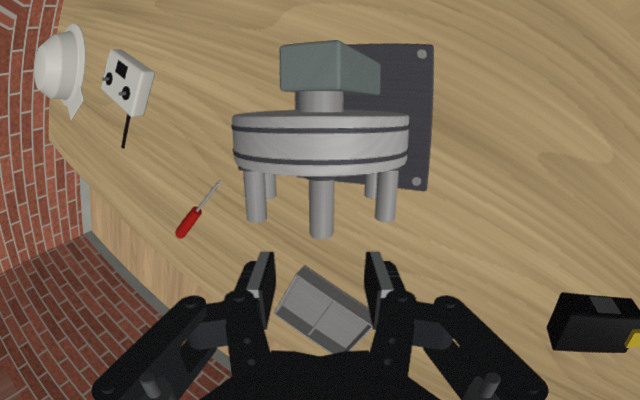

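The wrist view shows peg B's tip at (321,234) against a predicted (318,234), centred between the fingers at 263 and 377. Its neighbours at (388,216) and (257,216) also fit to within a few mm. I'll advance and grip.

>>> {"name": "jog_arm", "arguments": {
  "plan": [
    [0,0,0,4,0,0.15,55],
    [0,0,0,8,0,0.15,55],
    [0,0,0,11,0,0.15,55],
    [0,0,0,11,0,0.15,55],
    [0,0,0,11,0,0.15,55]
  ]
}}

```text
clock: 2.52
tool_pos: [0.4728, 0.0813, 0.2649]
orientation: [[0.151, -0.923, -0.354], [-0.361, -0.385, 0.849], [-0.92, -0.001, -0.391]]
force: [0.5, 0.3, 0.4]
grip_width: 0.552
```

```bash
cat > w.py <<'E'
from g import *
from cell import snapshot
for i in range(int(sys.argv[1]) if len(sys.argv)>1 else 1):
    if i: snapshot('top')
    print(where())
E
python3 w.py 4
```

```text
{'t': 2.52, 'phi': 65.98, 'r': 0.0714, 'xo': 0.0001, 'tilt': 67.0, 'F': [0.54, 0.26, 0.38], 'M': [0.355, 0.113, -0.034], 'tauF': 0.016, 'tau': 0.387, 'grip': 0.552, 'j': [10.0, 7.0, -17.0, 60.0, -22.0, -14.0]}
{'t': 2.58, 'phi': 66.02, 'r': 0.0716, 'xo': 0.0003, 'tilt': 67.0, 'F': [-0.76, -0.35, 0.28], 'M': [0.31, 0.128, 0.006], 'tauF': 0.017, 'tau': 0.353, 'grip': 0.553, 'j': [10.0, 7.0, -17.0, 60.0, -22.0, -14.0]}
{'t': 2.62, 'phi': 65.97, 'r': 0.0717, 'xo': 0.0004, 'tilt': 67.0, 'F': [0.05, 0.17, 0.2], 'M': [0.291, 0.14, -0.06], 'tauF': -0.006, 'tau': 0.316, 'grip': 0.551, 'j': [10.0, 7.0, -17.0, 60.0, -22.0, -14.0]}
{'t': 2.67, 'phi': 65.92, 'r': 0.0715, 'xo': 0.0003, 'tilt': 67.0, 'F': [-0.36, 0.72, -0.23], 'M': [0.256, 0.1, 0.01], 'tauF': -0.104, 'tau': 0.171, 'grip': 0.548, 'j': [10.0, 7.0, -17.0, 60.0, -22.0, -14.0]}
```

>>> {"name": "jog_arm", "arguments": {
  "plan": [
    [0,0,0,0,0,0,0],
    [0,0,0,0,0,0,0],
    [0,0,0,0,0,0,0],
    [0,0,0,0,0,0,0],
    [0,0,0,0,0,0,0],
    [0,0,0,0,0,0,0]
  ]
}}

```text
clock: 3.42
tool_pos: [0.4729, 0.0819, 0.2658]
orientation: [[0.154, -0.922, -0.354], [-0.36, -0.386, 0.849], [-0.92, -0.003, -0.391]]
force: [-2.0, 2.7, 5.6]
grip_width: 0.212
```

```bash
python3 w.py 4; python3 -c "
from g import *
for p in (70,80,90,100,110,120): print(p,row(p,.07))"
```

```text
{'t': 3.42, 'phi': 65.94, 'r': 0.0725, 'xo': 0.0007, 'tilt': 67.0, 'F': [-2.0, 2.66, 5.63], 'M': [0.537, 0.369, -0.054], 'tauF': -0.089, 'tau': 0.549, 'grip': 0.212, 'j': [10.0, 7.0, -17.0, 60.0, -22.0, -14.0]}
{'t': 3.48, 'phi': 65.94, 'r': 0.0724, 'xo': 0.0006, 'tilt': 67.0, 'F': [-1.7, 3.84, 5.33], 'M': [0.506, 0.364, -0.067], 'tauF': -0.216, 'tau': 0.391, 'grip': 0.212, 'j': [10.0, 7.0, -17.0, 60.0, -22.0, -14.0]}
{'t': 3.52, 'phi': 65.96, 'r': 0.0724, 'xo': 0.0006, 'tilt': 67.0, 'F': [-1.87, 3.34, 5.33], 'M': [0.514, 0.343, 0.027], 'tauF': -0.17, 'tau': 0.436, 'grip': 0.211, 'j': [10.0, 7.0, -17.0, 60.0, -22.0, -14.0]}
{'t': 3.58, 'phi': 65.95, 'r': 0.0725, 'xo': 0.0006, 'tilt': 67.0, 'F': [-2.3, 2.48, 5.18], 'M': [0.499, 0.468, 0.01], 'tauF': -0.106, 'tau': 0.535, 'grip': 0.214, 'j': [10.0, 7.0, -17.0, 60.0, -22.0, -14.0]}
70 [0.0, -3.0, 0.2, 0.26, 0.05, -0.78]
80 [0.0, -13.0, 0.2, 0.56, 0.05, -2.93]
90 [0.1, -23.0, 0.2, 1.23, 0.05, -4.98]
100 [0.1, -33.0, 0.2, 2.25, 0.06, -6.89]
110 [0.1, -43.0, 0.2, 3.58, 0.06, -8.59]
120 [0.1, -53.0, 0.2, 5.19, 0.07, -10.04]
```

>>> {"name": "jog_arm", "arguments": {
  "plan": [
    [0,-2.5,0,0,0,-0.55,0],
    [0,-5,0,0.05,0,-1.1,0],
    [0,-7.5,0,0.1,0,-1.65,0],
    [0,-10,0,0.2,0,-2.2,0]
  ]
}}

```text
clock: 4.08
tool_pos: [0.4809, 0.0629, 0.2727]
orientation: [[0.089, -0.922, -0.377], [-0.205, -0.387, 0.899], [-0.975, -0.003, -0.223]]
force: [-1.0, 2.2, -1.5]
grip_width: 0.213
```

```bash
python3 w.py 5
```

```text
{'t': 4.08, 'phi': 75.6, 'r': 0.0724, 'xo': 0.0007, 'tilt': 77.1, 'F': [-0.97, 2.18, -1.48], 'M': [0.756, 0.317, -0.031], 'tauF': -0.338, 'tau': 0.482, 'grip': 0.213, 'j': [3.0, 7.0, -14.0, 64.0, -12.0, -20.0]}
{'t': 4.12, 'phi': 76.14, 'r': 0.0724, 'xo': 0.0007, 'tilt': 77.2, 'F': [-1.18, 4.95, 3.11], 'M': [1.153, 0.368, 0.055], 'tauF': -0.527, 'tau': 0.679, 'grip': 0.211, 'j': [3.0, 7.0, -14.0, 64.0, -12.0, -20.0]}
{'t': 4.17, 'phi': 76.11, 'r': 0.0723, 'xo': 0.0007, 'tilt': 77.0, 'F': [-1.87, 3.43, 2.34], 'M': [0.857, 0.452, 0.025], 'tauF': -0.408, 'tau': 0.556, 'grip': 0.214, 'j': [3.0, 7.0, -14.0, 64.0, -12.0, -20.0]}
{'t': 4.22, 'phi': 76.11, 'r': 0.0724, 'xo': 0.0007, 'tilt': 77.0, 'F': [-1.27, 2.63, 2.29], 'M': [0.582, 0.355, 0.028], 'tauF': -0.29, 'tau': 0.383, 'grip': 0.216, 'j': [3.0, 7.0, -14.0, 64.0, -12.0, -20.0]}
{'t': 4.28, 'phi': 76.08, 'r': 0.0724, 'xo': 0.0007, 'tilt': 76.9, 'F': [-0.16, -0.32, 1.77], 'M': [0.373, 0.251, -0.031], 'tauF': 0.081, 'tau': 0.522, 'grip': 0.21, 'j': [3.0, 7.0, -14.0, 64.0, -12.0, -20.0]}
```

The moment channel carries a tilt bias, and its reference point is unclear. Clamped, the grip can also pass a couple to the peg. So I'll loosen the fingers to cage the peg and push it one-sided, which leaves force × 70 mm as the clean signal.

>>> {"name": "jog_arm", "arguments": {
  "plan": [
    [0,0,0,0,0,0,36],
    [0,0,0,0,0,0,36],
    [0,0,0,0,0,0,36]
  ]
}}

```text
clock: 4.65
tool_pos: [0.481, 0.0627, 0.2728]
orientation: [[0.091, -0.922, -0.375], [-0.208, -0.386, 0.899], [-0.974, -0.004, -0.227]]
force: [-0.3, -0.4, 0.5]
grip_width: 0.359
```

>>> {"name": "jog_arm", "arguments": {
  "plan": [
    [0,-1.5,0,0,0,-0.33,36],
    [0,-3,0,0.02,0,-0.66,36],
    [0,-4.5,0,0.04,0,-1,36],
    [0,-6,0,0.07,0,-1.32,36]
  ]
}}

```text
clock: 5.15
tool_pos: [0.486, 0.0507, 0.275]
orientation: [[0.05, -0.922, -0.383], [-0.11, -0.386, 0.916], [-0.993, -0.004, -0.121]]
force: [0.0, 3.7, -1.1]
grip_width: 0.359
```

>>> {"name": "jog_arm", "arguments": {
  "plan": [
    [0,-1.5,0,0,0,-0.33,36],
    [0,-3,0,0.02,0,-0.66,36],
    [0,-4.5,0,0.04,0,-1,36],
    [0,-6,0,0.07,0,-1.32,36]
  ]
}}

```text
clock: 5.65
tool_pos: [0.4912, 0.0383, 0.276]
orientation: [[0.009, -0.922, -0.386], [-0.012, -0.386, 0.922], [-1.0, -0.004, -0.015]]
force: [-0.4, 4.7, 0.7]
grip_width: 0.363
```

>>> {"name": "jog_arm", "arguments": {
  "plan": [
    [0,-1.5,0,0,0,-0.33,36],
    [0,-3,0,0.02,0,-0.66,36],
    [0,-4.5,0,0.04,0,-1,36],
    [0,-6,0,0.07,0,-1.32,36]
  ]
}}

```text
clock: 6.15
tool_pos: [0.4965, 0.0259, 0.2755]
orientation: [[-0.032, -0.922, -0.385], [0.086, -0.386, 0.918], [-0.996, -0.004, 0.092]]
force: [-0.2, 3.6, 1.1]
grip_width: 0.36
```

```bash
python3 w.py 3; python3 -c "
from g import *
for p in (100,110,120): print(p,row(p,.07))"
```

```text
{'t': 6.15, 'phi': 94.13, 'r': 0.072, 'xo': 0.0008, 'tilt': 95.3, 'F': [-0.17, 3.63, 1.14], 'M': [0.684, 0.032, -0.009], 'tauF': -0.44, 'tau': 0.204, 'grip': 0.36, 'j': [-9.0, 11.0, -8.0, 73.0, 5.0, -32.0]}
{'t': 6.2, 'phi': 94.5, 'r': 0.0718, 'xo': 0.0008, 'tilt': 95.3, 'F': [-0.72, 3.88, 4.24], 'M': [0.826, 0.264, -0.002], 'tauF': -0.529, 'tau': 0.335, 'grip': 0.359, 'j': [-9.0, 11.0, -8.0, 74.0, 5.0, -32.0]}
{'t': 6.25, 'phi': 94.51, 'r': 0.0718, 'xo': 0.0008, 'tilt': 95.2, 'F': [-0.15, 2.62, 2.22], 'M': [0.528, 0.087, 0.034], 'tauF': -0.334, 'tau': 0.187, 'grip': 0.36, 'j': [-9.0, 11.0, -8.0, 73.0, 5.0, -32.0]}
100 [0.1, -4.8, 0.2, 0.22, 0.06, -1.12]
110 [0.1, -14.8, 0.2, 0.59, 0.07, -3.25]
120 [0.1, -24.8, 0.2, 1.32, 0.07, -5.29]
```

>>> {"name": "jog_arm", "arguments": {
  "plan": [
    [0,-1.5,0,0,0,-0.33,36],
    [0,-3,0,0.02,0,-0.66,36],
    [0,-4.5,0,0.04,0,-1,36],
    [0,-6,0,0.07,0,-1.32,36]
  ]
}}

```text
clock: 6.75
tool_pos: [0.5017, 0.0131, 0.2735]
orientation: [[-0.072, -0.923, -0.378], [0.182, -0.385, 0.905], [-0.981, -0.004, 0.196]]
force: [-1.6, 2.9, 2.9]
grip_width: 0.365
```

>>> {"name": "jog_arm", "arguments": {
  "plan": [
    [0,-1.5,0,0,0,-0.33,36],
    [0,-3,0,0.02,0,-0.66,36],
    [0,-4.5,0,0.04,0,-1,36],
    [0,-6,0,0.07,0,-1.32,36]
  ]
}}

```text
clock: 7.25
tool_pos: [0.5068, 0.0011, 0.2702]
orientation: [[-0.112, -0.923, -0.369], [0.277, -0.385, 0.88], [-0.954, -0.003, 0.299]]
force: [-0.2, 2.7, 2.5]
grip_width: 0.358
```

>>> {"name": "jog_arm", "arguments": {
  "plan": [
    [0,-1.5,0,0,0,-0.33,36],
    [0,-3,0,0.02,0,-0.66,36],
    [0,-4.5,0,0.04,0,-1,36],
    [0,-6,0,0.07,0,-1.32,36]
  ]
}}

```text
clock: 7.75
tool_pos: [0.5117, -0.0106, 0.2655]
orientation: [[-0.151, -0.923, -0.355], [0.369, -0.385, 0.846], [-0.917, -0.004, 0.399]]
force: [-0.6, 2.5, 2.7]
grip_width: 0.36
```

>>> {"name": "jog_arm", "arguments": {
  "plan": [
    [0,-1.5,0,0,0,-0.33,36],
    [0,-3,0,0.02,0,-0.66,36],
    [0,-4.5,0,0.04,0,-1,36],
    [0,-6,0,0.07,0,-1.32,36]
  ]
}}

```text
clock: 8.25
tool_pos: [0.5163, -0.0217, 0.2595]
orientation: [[-0.187, -0.923, -0.337], [0.457, -0.385, 0.802], [-0.869, -0.004, 0.494]]
force: [0.1, 2.2, 2.4]
grip_width: 0.359
```

>>> {"name": "jog_arm", "arguments": {
  "plan": [
    [0,-1.5,0,0,0,-0.33,36],
    [0,-3,0,0.02,0,-0.66,36],
    [0,-4.5,0,0.04,0,-1,36],
    [0,-6,0,0.07,0,-1.32,36]
  ]
}}

```text
clock: 8.75
tool_pos: [0.5208, -0.0322, 0.2522]
orientation: [[-0.222, -0.923, -0.315], [0.54, -0.385, 0.749], [-0.812, -0.004, 0.583]]
force: [-0.1, 1.1, 1.8]
grip_width: 0.357
```

```bash
python3 w.py 1; python3 -c "
from g import *
for p in (130,120): print(p,row(p,.072))"
```

```text
{'t': 8.75, 'phi': 125.48, 'r': 0.0716, 'xo': 0.0008, 'tilt': 125.7, 'F': [-0.12, 1.14, 1.84], 'M': [-0.018, -0.033, -0.069], 'tauF': -0.247, 'tau': -0.276, 'grip': 0.357, 'j': [-23.0, 26.0, 2.0, 94.0, 24.0, -52.0]}
130 [0.1, -4.3, 0.1, -0.01, 0.07, -0.97]
120 [0.1, 5.7, 0.2, 0.02, 0.07, 1.22]
```

>>> {"name": "jog_arm", "arguments": {
  "plan": [
    [0,-1.5,0,0,0,-0.33,36],
    [0,-3,0,0.02,0,-0.66,36],
    [0,-4.5,0,0.04,0,-1,36],
    [0,-6,0,0.07,0,-1.32,36]
  ]
}}

```text
clock: 9.25
tool_pos: [0.5248, -0.0419, 0.2437]
orientation: [[-0.254, -0.923, -0.289], [0.616, -0.385, 0.687], [-0.746, -0.004, 0.666]]
force: [0.2, 1.4, 0.6]
grip_width: 0.361
```

>>> {"name": "jog_arm", "arguments": {
  "plan": [
    [0,3,0,0,0,0.66,36],
    [0,6,0,0.07,0,1.32,36],
    [0,7.5,0,0.1,0,1.65,36],
    [0,9,0,0.15,0,1.97,36],
    [0,10.5,0,0.2,0,2.3,36]
  ]
}}

```text
clock: 9.88
tool_pos: [0.5179, -0.0251, 0.2576]
orientation: [[-0.196, -0.923, -0.332], [0.478, -0.385, 0.789], [-0.856, -0.004, 0.517]]
force: [1.2, -4.3, -2.5]
grip_width: 0.361
```

>>> {"name": "jog_arm", "arguments": {
  "plan": [
    [0,1.5,0,0,0,0.33,36],
    [0,3,0,0.02,0,0.66,36],
    [0,4.5,0,0.04,0,1,36],
    [0,6,0,0.07,0,1.32,36]
  ]
}}

```text
clock: 10.38
tool_pos: [0.5133, -0.0142, 0.264]
orientation: [[-0.159, -0.923, -0.351], [0.392, -0.385, 0.836], [-0.906, -0.004, 0.423]]
force: [2.8, -4.3, -1.9]
grip_width: 0.359
```

>>> {"name": "jog_arm", "arguments": {
  "plan": [
    [0,1.5,0,0,0,0.33,36],
    [0,3,0,0.02,0,0.66,36],
    [0,4.5,0,0.04,0,1,36],
    [0,6,0,0.07,0,1.32,36]
  ]
}}

```text
clock: 10.88
tool_pos: [0.5085, -0.0028, 0.2692]
orientation: [[-0.121, -0.923, -0.366], [0.3, -0.385, 0.873], [-0.946, -0.004, 0.324]]
force: [2.2, -4.4, -1.2]
grip_width: 0.359
```

>>> {"name": "jog_arm", "arguments": {
  "plan": [
    [0,1.5,0,0,0,0.33,36],
    [0,3,0,0.02,0,0.66,36],
    [0,4.5,0,0.04,0,1,36],
    [0,6,0,0.07,0,1.32,36]
  ]
}}

```text
clock: 11.38
tool_pos: [0.5035, 0.0091, 0.2729]
orientation: [[-0.081, -0.923, -0.376], [0.206, -0.385, 0.9], [-0.975, -0.004, 0.221]]
force: [2.4, -4.2, -0.2]
grip_width: 0.363
```

>>> {"name": "jog_arm", "arguments": {
  "plan": [
    [0,1.5,0,0,0,0.33,36],
    [0,3,0,0.02,0,0.66,36],
    [0,4.5,0,0.04,0,1,36],
    [0,6,0,0.07,0,1.32,36]
  ]
}}

```text
clock: 11.88
tool_pos: [0.4984, 0.0213, 0.2753]
orientation: [[-0.041, -0.923, -0.383], [0.109, -0.385, 0.916], [-0.993, -0.004, 0.116]]
force: [2.4, -4.1, 1.2]
grip_width: 0.36
```

>>> {"name": "jog_arm", "arguments": {
  "plan": [
    [0,1.5,0,0,0,0.33,36],
    [0,3,0,0.02,0,0.66,36],
    [0,4.5,0,0.04,0,1,36],
    [0,6,0,0.07,0,1.32,36]
  ]
}}

```text
clock: 12.38
tool_pos: [0.4932, 0.0337, 0.2763]
orientation: [[0.0, -0.923, -0.385], [0.011, -0.385, 0.923], [-1.0, -0.005, 0.01]]
force: [2.0, -4.4, 1.9]
grip_width: 0.357
```

>>> {"name": "jog_arm", "arguments": {
  "plan": [
    [0,1.5,0,0,0,0.33,36],
    [0,3,0,0.02,0,0.66,36],
    [0,4.5,0,0.04,0,1,36],
    [0,6,0,0.07,0,1.32,36]
  ]
}}

```text
clock: 12.88
tool_pos: [0.488, 0.0461, 0.2758]
orientation: [[0.041, -0.923, -0.383], [-0.087, -0.385, 0.919], [-0.995, -0.005, -0.096]]
force: [1.8, -4.2, 3.9]
grip_width: 0.36
```

```bash
python3 w.py 1; python3 -c "
from g import *
for p in (90,80,70): print(p,row(p,.071))"
```

```text
{'t': 12.88, 'phi': 84.79, 'r': 0.0723, 'xo': 0.0009, 'tilt': 84.5, 'F': [1.83, -4.16, 3.94], 'M': [-0.76, -0.304, 0.058], 'tauF': 0.618, 'tau': -0.2, 'grip': 0.36, 'j': [-2.0, 9.0, -11.0, 68.0, -5.0, -25.0]}
90 [-0.0, -5.5, 0.3, 0.19, 0.06, -1.16]
80 [-0.0, 4.5, 0.3, 0.17, 0.06, 1.02]
70 [-0.0, 14.5, 0.3, 0.53, 0.06, 3.16]
```

>>> {"name": "jog_arm", "arguments": {
  "plan": [
    [0,1.5,0,-0.05,0,0.33,36],
    [0,3,0,-0.05,0,0.66,36],
    [0,4.5,0,-0.05,0,1,36],
    [0,6,0,-0.03,0,1.32,36]
  ]
}}

```text
clock: 13.38
tool_pos: [0.4827, 0.0585, 0.2745]
orientation: [[0.081, -0.923, -0.376], [-0.184, -0.385, 0.904], [-0.98, -0.004, -0.201]]
force: [0.3, -3.5, 0.0]
grip_width: 0.364
```

>>> {"name": "jog_arm", "arguments": {
  "plan": [
    [0,1.5,0,0,0,0.33,36],
    [0,3,0,0,0,0.66,36],
    [0,4.5,0,0,0,1,36],
    [0,6,0,0.02,0,1.32,36]
  ]
}}

```text
clock: 13.88
tool_pos: [0.4775, 0.0706, 0.2716]
orientation: [[0.12, -0.923, -0.366], [-0.279, -0.385, 0.88], [-0.953, -0.004, -0.304]]
force: [1.9, -2.6, 0.5]
grip_width: 0.36
```

>>> {"name": "jog_arm", "arguments": {
  "plan": [
    [0,1.5,0,0,0,0.33,36],
    [0,3,0,0.02,0,0.66,36],
    [0,4.5,0,0.04,0,1,36],
    [0,6,0,0.07,0,1.32,36]
  ]
}}

```text
clock: 14.38
tool_pos: [0.4727, 0.0822, 0.2669]
orientation: [[0.159, -0.923, -0.351], [-0.371, -0.385, 0.845], [-0.915, -0.004, -0.404]]
force: [0.4, -2.8, 0.8]
grip_width: 0.36
```

>>> {"name": "jog_arm", "arguments": {
  "plan": [
    [0,1.5,0,0,0,0.33,36],
    [0,3,0,0.02,0,0.66,36],
    [0,4.5,0,0.04,0,1,36],
    [0,6,0,0.07,0,1.32,36]
  ]
}}

```text
clock: 14.88
tool_pos: [0.468, 0.0933, 0.261]
orientation: [[0.195, -0.923, -0.332], [-0.459, -0.385, 0.801], [-0.867, -0.004, -0.499]]
force: [-0.3, -2.6, 1.4]
grip_width: 0.358
```

>>> {"name": "jog_arm", "arguments": {
  "plan": [
    [0,1.5,0,0,0,0.33,36],
    [0,3,0,0.02,0,0.66,36],
    [0,4.5,0,0.04,0,1,36],
    [0,6,0,0.07,0,1.32,36]
  ]
}}

```text
clock: 15.38
tool_pos: [0.4637, 0.1037, 0.2536]
orientation: [[0.229, -0.923, -0.309], [-0.541, -0.385, 0.747], [-0.809, -0.004, -0.588]]
force: [-0.4, -0.9, 2.8]
grip_width: 0.364
```

>>> {"name": "jog_arm", "arguments": {
  "plan": [
    [0,1.5,0,0,0,0.33,36],
    [0,3,0,0.02,0,0.66,36],
    [0,4.5,0,0.04,0,1,36],
    [0,6,0,0.07,0,1.32,36]
  ]
}}

```text
clock: 15.88
tool_pos: [0.4598, 0.1134, 0.2451]
orientation: [[0.261, -0.923, -0.283], [-0.618, -0.385, 0.686], [-0.742, -0.004, -0.67]]
force: [-0.1, -1.9, 1.6]
grip_width: 0.358
```

```bash
python3 w.py 1
```

```text
{'t': 15.88, 'phi': 48.6, 'r': 0.0734, 'xo': 0.0006, 'tilt': 47.9, 'F': [-0.07, -1.95, 1.6], 'M': [0.121, 0.106, -0.093], 'tauF': 0.304, 'tau': 0.457, 'grip': 0.358, 'j': [22.0, 11.0, -21.0, 56.0, -42.0, -1.0]}
```

```bash
cat > fit.py <<'E'
from g import *
D=[ # dir, toolpos(3), xcol (y? ) -> tool z axis, force
(1,[.486,.0507,.275],[-.383,.916,-.121],[0,3.7,-1.1]),(1,[.4912,.0383,.276],[-.386,.922,-.015],[-.4,4.7,.7]),(1,[.4965,.0259,.2755],[-.385,.918,.092],[-.2,3.6,1.1]),
(1,[.5017,.0131,.2735],[-.378,.905,.196],[-1.6,2.9,2.9]),(1,[.5068,.0011,.2702],[-.369,.88,.299],[-.2,2.7,2.5]),(1,[.5117,-.0106,.2655],[-.355,.846,.399],[-.6,2.5,2.7]),
(1,[.5163,-.0217,.2595],[-.337,.802,.494],[.1,2.2,2.4]),(1,[.5208,-.0322,.2522],[-.315,.749,.583],[-.1,1.1,1.8]),(1,[.5248,-.0419,.2437],[-.289,.687,.666],[.2,1.4,.6]),
(-1,[.5179,-.0251,.2576],[-.332,.789,.517],[1.2,-4.3,-2.5]),(-1,[.5133,-.0142,.264],[-.351,.836,.423],[2.8,-4.3,-1.9]),(-1,[.5085,-.0028,.2692],[-.366,.873,.324],[2.2,-4.4,-1.2]),
(-1,[.5035,.0091,.2729],[-.376,.9,.221],[2.4,-4.2,-.2]),(-1,[.4984,.0213,.2753],[-.383,.916,.116],[2.4,-4.1,1.2]),(-1,[.4932,.0337,.2763],[-.385,.923,.01],[2,-4.4,1.9]),
(-1,[.488,.0461,.2758],[-.383,.919,-.096],[1.8,-4.2,3.9]),(-1,[.4827,.0585,.2745],[-.376,.904,-.201],[.3,-3.5,0]),(-1,[.4775,.0706,.2716],[-.366,.88,-.304],[1.9,-2.6,.5]),
(-1,[.4727,.0822,.2669],[-.351,.845,-.404],[.4,-2.8,.8]),(-1,[.468,.0933,.261],[-.332,.801,-.499],[-.3,-2.6,1.4]),(-1,[.4637,.1037,.2536],[-.309,.747,-.588],[-.4,-.9,2.8]),(-1,[.4598,.1134,.2451],[-.283,.686,-.67],[-.1,-1.9,1.6])]
try:
    from extra import EX; D=D+EX
except ImportError: pass
d=np.array([q[0] for q in D])
tz=np.array([q[2] for q in D]);F=np.array([q[3] for q in D]);P=np.array([q[1] for q in D])
tilt=np.degrees(np.arctan2(tz@Y,-tz[:,2])) # z=-f(t+90): y comp=sin t, z comp=-cos t
p=tilt-4.3*d; T=(F*tz).sum(1)*.07
for free in (0,1):
    M=np.c_[np.cos(np.radians(p)),-np.sin(np.radians(p))]; y=T-.25*d
    if free: M=np.c_[M,d]; y=T
    s,*_=np.linalg.lstsq(M,y,rcond=None); res=y-M@s; C=np.linalg.inv(M.T@M)*res.var()
    al=np.degrees(np.arctan2(s[1],s[0])); Aa=np.hypot(s[0],s[1])
    g=np.array([-s[1],s[0]])/Aa**2
    print("A %.3f alpha %.1f +- %.1f"%(Aa,al,np.degrees(np.sqrt(g@C[:2,:2]@g))),s.round(3),"rms %.3f"%res.std())
print(np.c_[d,p,T,res].round(3).tolist())
print("down when peg angle =",(-90-al)%360)
E
python3 fit.py
```

```text
A 0.182 alpha 4.5 +- 2.8 [0.182 0.014] rms 0.036
A 0.200 alpha 2.6 +- 2.2 [0.199 0.009 0.27 ] rms 0.030
[[1.0, 78.752, 0.247, -0.053], [1.0, 84.84, 0.313, 0.035], [1.0, 90.98, 0.244, -0.014], [1.0, 97.001, 0.266, 0.029], [1.0, 103.098, 0.224, 0.008], [1.0, 109.204, 0.238, 0.043], [1.0, 115.291, 0.204, 0.028], [1.0, 121.36, 0.133, -0.025], [1.0, 127.484, 0.091, -0.05], [-1.0, 125.431, -0.356, 0.037], [-1.0, 119.31, -0.377, -0.001], [-1.0, 113.195, -0.352, 0.004], [-1.0, 107.066, -0.331, 0.006], [-1.0, 100.964, -0.317, -0.001], [-1.0, 94.873, -0.337, -0.041], [-1.0, 88.792, -0.345, -0.07], [-1.0, 82.699, -0.229, 0.024], [-1.0, 76.609, -0.219, 0.013], [-1.0, 70.477, -0.198, 0.014], [-1.0, 64.38, -0.188, 0.004], [-1.0, 58.269, -0.154, 0.019], [-1.0, 52.222, -0.164, -0.009]]
down when peg angle = 267.37960119819087
```

The fit says the heavy side lies close to peg B (offset ≈ +3°, moment ≈ 0.19 N m, rms 0.03). Peg B therefore has to go to the bottom, about −145°. I'll regrasp peg A, now near 112°, and carry on.

```bash
python3 -c "
from g import *
print(row(48,.18),row(80,.20),row(112.5,.18),row(112.5,.072))"
```

```text
[-0.1, -0.1, 0.2, -10.66, 0.0, 0.05] [-0.1, -32.1, 0.2, -8.77, -0.02, -13.41] [-0.0, -64.6, 0.2, 2.71, 0.0, -21.05] [-0.0, -64.6, 0.2, 7.34, 0.04, -11.29]
```

>>> {"name": "jog_arm", "arguments": {
  "plan": [
    [0,0,0,-3,0,0,36],
    [0,0,0,-8,0,0,55],
    [0,-8,0,-10.7,0,-2,55],
    [0,-18,0,-10.5,0,-7,55],
    [0,-28,0,-9.5,0,-12,55],
    [0,-38,0,-7,0,-15.5,55],
    [0,-48,0,-3.5,0,-18.5,55],
    [0,-57,0,0,0,-20.2,55],
    [0,-64.6,0,2.7,0,-21.05,55],
    [0,-64.6,0,2.7,0,-21.05,55],
    [0,-64.6,0,2.7,0,-21.05,55]
  ]
}}

```text
clock: 17.25
tool_pos: [0.5265, -0.0473, 0.3661]
orientation: [[-0.144, -0.923, -0.357], [0.354, -0.385, 0.852], [-0.924, -0.003, 0.382]]
force: [-0.1, 0.3, 0.2]
grip_width: 0.552
```

```bash
cat > wr.py <<'E'
from g import *
from cell import snapshot
import cv2
w=snapshot('wrist');f=w['frame'].copy();E=w['extrinsics']
for a in map(float,sys.argv[2:]):
  q=A+X*.023+.07*(np.cos(np.radians(a))*Y+np.sin(np.radians(a))*Z)
  c=E[:3,:3].T@(q-E[:3,3]);v=np.array([c[0],-c[1],-c[2]]);th=np.arctan2(np.hypot(*v[:2]),v[2])
  print(a,(w['K'][:2,2]+w['K'][0,0]*th*v[:2]/np.hypot(*v[:2])).round(1),w['K'][0,0])
cv2.imwrite('pics/%s.png'%sys.argv[1],f[120:320,160:480].repeat(2,0).repeat(2,1))
E
python3 w.py; python3 wr.py wrist2 52.5 112.5 172.5; python3 -c "
from g import *
print(row(112.5,.072))"
```

```text
{'t': 17.25, 'phi': 112.44, 'r': 0.1798, 'xo': 0.0003, 'tilt': 112.5, 'F': [-0.14, 0.28, 0.22], 'M': [-0.29, -0.126, 0.027], 'tauF': -0.086, 'tau': -0.402, 'grip': 0.552, 'j': [-21.0, 19.0, 14.0, 100.0, 16.0, -46.0]}
52.5 [382.7 217.3] 309.70691628693146
112.5 [318.4 233.2] 309.70691628693146
172.5 [254.3 217.1] 309.70691628693146
[0.2, -0.1, 0.2, 10.82, 0.06, -0.1]
```

View pics/wrist2.png

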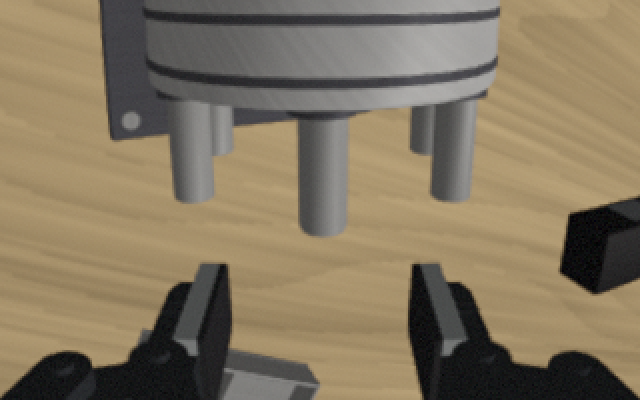

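The tip of peg A sits at (321,233), exactly midway between the fingers and symmetric between its neighbours, so the drum angle is confirmed (peg A at 112.5°). I'll advance, cage it and continue.

>>> {"name": "jog_arm", "arguments": {
  "plan": [
    [0,0,0,4,0,0,55],
    [0,0,0,8,0,0,55],
    [0,0,0,10.8,0,-0.1,55],
    [0,0,0,10.8,0,-0.1,36],
    [0,0,0,10.8,0,-0.1,36],
    [0,0,0,10.8,0,-0.1,36],
    [0,2,0,10.8,0,0.35,36],
    [0,4,0,10.82,0,0.8,36],
    [0,6,0,10.85,0,1.2,36],
    [0,7.5,0,10.9,0,1.55,36],
    [0,9,0,10.95,0,1.85,36]
  ]
}}

```text
clock: 18.68
tool_pos: [0.5039, 0.0079, 0.2729]
orientation: [[-0.084, -0.922, -0.377], [0.213, -0.386, 0.897], [-0.973, -0.005, 0.229]]
force: [1.2, -3.1, 0.8]
grip_width: 0.36
```

>>> {"name": "jog_arm", "arguments": {
  "plan": [
    [0,1.5,0,0,0,0.33,36],
    [0,3,0,0.01,0,0.66,36],
    [0,4.5,0,0.03,0,1,36],
    [0,6,0,0.06,0,1.32,36]
  ]
}}

```text
clock: 19.18
tool_pos: [0.4988, 0.02, 0.2754]
orientation: [[-0.044, -0.922, -0.384], [0.117, -0.386, 0.915], [-0.992, -0.005, 0.125]]
force: [0.6, -2.0, 0.9]
grip_width: 0.362
```

>>> {"name": "jog_arm", "arguments": {
  "plan": [
    [0,1.5,0,0,0,0.33,36],
    [0,3,0,0.01,0,0.66,36],
    [0,4.5,0,0.03,0,1,36],
    [0,6,0,0.06,0,1.32,36]
  ]
}}

```text
clock: 19.68
tool_pos: [0.4936, 0.0324, 0.2765]
orientation: [[-0.003, -0.922, -0.386], [0.019, -0.386, 0.922], [-1.0, -0.005, 0.019]]
force: [0.3, -1.4, 1.2]
grip_width: 0.362
```

>>> {"name": "jog_arm", "arguments": {
  "plan": [
    [0,1.5,0,0,0,0.33,36],
    [0,3,0,0.01,0,0.66,36],
    [0,4.5,0,0.03,0,1,36],
    [0,6,0,0.06,0,1.32,36]
  ]
}}

```text
clock: 20.18
tool_pos: [0.4884, 0.0448, 0.2761]
orientation: [[0.038, -0.922, -0.384], [-0.079, -0.386, 0.919], [-0.996, -0.005, -0.088]]
force: [0.7, -1.3, 1.3]
grip_width: 0.359
```

>>> {"name": "jog_arm", "arguments": {
  "plan": [
    [0,1.5,0,0,0,0.33,36],
    [0,3,0,0.01,0,0.66,36],
    [0,4.5,0,0.03,0,1,36],
    [0,6,0,0.06,0,1.32,36]
  ]
}}

```text
clock: 20.68
tool_pos: [0.4832, 0.0571, 0.2743]
orientation: [[0.079, -0.922, -0.378], [-0.176, -0.386, 0.905], [-0.981, -0.005, -0.193]]
force: [-0.2, -0.4, 1.2]
grip_width: 0.356
```

>>> {"name": "jog_arm", "arguments": {
  "plan": [
    [0,1.5,0,0,0,0.33,36],
    [0,3,0,0.01,0,0.66,36],
    [0,4.5,0,0.03,0,1,36],
    [0,6,0,0.06,0,1.32,36]
  ]
}}

```text
clock: 21.18
tool_pos: [0.4782, 0.0692, 0.2711]
orientation: [[0.119, -0.922, -0.368], [-0.271, -0.386, 0.882], [-0.955, -0.005, -0.296]]
force: [0.1, -1.8, 1.3]
grip_width: 0.358
```

```bash
python3 w.py
```

```text
{'t': 21.18, 'phi': 73.29, 'r': 0.0726, 'xo': 0.0007, 'tilt': 72.8, 'F': [0.07, -1.78, 1.35], 'M': [0.03, 0.044, 0.019], 'tauF': 0.252, 'tau': 0.297, 'grip': 0.358, 'j': [6.0, 7.0, -15.0, 62.0, -16.0, -18.0]}
```

>>> {"name": "jog_arm", "arguments": {
  "plan": [
    [0,1.5,0,0,0,0.33,36],
    [0,3,0,0.01,0,0.66,36],
    [0,4.5,0,0.03,0,1,36],
    [0,6,0,0.06,0,1.32,36]
  ]
}}

```text
clock: 21.68
tool_pos: [0.4733, 0.0809, 0.2666]
orientation: [[0.157, -0.922, -0.353], [-0.364, -0.386, 0.848], [-0.918, -0.005, -0.396]]
force: [-0.8, -0.7, -0.3]
grip_width: 0.364
```

>>> {"name": "jog_arm", "arguments": {
  "plan": [
    [0,1.5,0,0,0,0.33,36],
    [0,3,0,0.01,0,0.66,36],
    [0,4.5,0,0.03,0,1,36],
    [0,6,0,0.06,0,1.32,36]
  ]
}}

```text
clock: 22.18
tool_pos: [0.4686, 0.092, 0.2607]
orientation: [[0.194, -0.922, -0.334], [-0.452, -0.386, 0.804], [-0.871, -0.005, -0.491]]
force: [0.5, -0.9, 1.0]
grip_width: 0.359
```

>>> {"name": "jog_arm", "arguments": {
  "plan": [
    [0,1.5,0,0,0,0.33,36],
    [0,3,0,0.02,0,0.66,36],
    [0,4.5,0,0.04,0,1,36],
    [0,6,0,0.07,0,1.32,36]
  ]
}}

```text
clock: 22.68
tool_pos: [0.4643, 0.1025, 0.2535]
orientation: [[0.228, -0.922, -0.312], [-0.534, -0.386, 0.752], [-0.814, -0.005, -0.581]]
force: [-0.1, -0.2, 1.1]
grip_width: 0.362
```

>>> {"name": "jog_arm", "arguments": {
  "plan": [
    [0,1.5,0,0,0,0.33,36],
    [0,3,0,0.02,0,0.66,36],
    [0,4.5,0,0.04,0,1,36],
    [0,6,0,0.07,0,1.32,36]
  ]
}}

```text
clock: 23.18
tool_pos: [0.4602, 0.1122, 0.2451]
orientation: [[0.26, -0.922, -0.286], [-0.611, -0.387, 0.691], [-0.747, -0.005, -0.664]]
force: [-0.3, -1.0, 1.1]
grip_width: 0.362
```

```bash
python3 w.py;  python3 -c "
from g import *
print(row(112.5,.18))"
```

```text
{'t': 23.18, 'phi': 48.97, 'r': 0.0725, 'xo': 0.0007, 'tilt': 48.4, 'F': [-0.34, -1.01, 1.06], 'M': [0.359, 0.24, -0.012], 'tauF': 0.165, 'tau': 0.588, 'grip': 0.362, 'j': [21.0, 11.0, -22.0, 56.0, -42.0, -2.0]}
[0.1, -64.1, 0.3, 2.44, 0.01, -20.98]
```

Same transfer, now to the next peg ("G", at about 113°).

>>> {"name": "jog_arm", "arguments": {
  "plan": [
    [0,0,0,-3,0,0,36],
    [0,0,0,-8,0,0,55],
    [0,-8,0,-10.7,0,-2,55],
    [0,-18,0,-10.5,0,-7,55],
    [0,-28,0,-9.5,0,-12,55],
    [0,-38,0,-7,0,-15.5,55],
    [0,-48,0,-3.5,0,-18.5,55],
    [0,-57,0,0,0,-20.1,55],
    [0,-64.6,0,2.6,0,-21.05,55],
    [0,-64.6,0,2.6,0,-21.05,55],
    [0,-64.6,0,2.6,0,-21.05,55]
  ]
}}

```text
clock: 24.55
tool_pos: [0.5272, -0.0488, 0.3654]
orientation: [[-0.147, -0.922, -0.357], [0.36, -0.386, 0.849], [-0.921, -0.004, 0.389]]
force: [-0.5, -0.2, -0.0]
grip_width: 0.548
```

>>> {"name": "jog_arm", "arguments": {
  "plan": [
    [0,0,0,4,0,0,55],
    [0,0,0,8,0,0,55],
    [0,0,0,10.7,0,-0.1,55],
    [0,0,0,10.7,0,-0.1,36],
    [0,0,0,10.7,0,-0.1,36],
    [0,0,0,10.7,0,-0.1,36],
    [0,2,0,10.7,0,0.35,36],
    [0,4,0,10.72,0,0.8,36],
    [0,6,0,10.75,0,1.2,36],
    [0,7.5,0,10.8,0,1.55,36],
    [0,9,0,10.85,0,1.85,36]
  ]
}}

```text
clock: 25.92
tool_pos: [0.5046, 0.0062, 0.2729]
orientation: [[-0.088, -0.922, -0.376], [0.221, -0.387, 0.895], [-0.971, -0.004, 0.238]]
force: [0.8, -1.2, 1.2]
grip_width: 0.359
```

```bash
python3 w.py
```

```text
{'t': 25.93, 'phi': 104.76, 'r': 0.0728, 'xo': 0.0007, 'tilt': 103.8, 'F': [0.75, -1.2, 1.17], 'M': [-0.419, -0.171, -0.006], 'tauF': 0.135, 'tau': -0.318, 'grip': 0.359, 'j': [-14.0, 15.0, -5.0, 79.0, 11.0, -37.0]}
```

>>> {"name": "jog_arm", "arguments": {
  "plan": [
    [0,1.5,0,0,0,0.33,36],
    [0,3,0,0.01,0,0.66,36],
    [0,4.5,0,0.03,0,1,36],
    [0,6,0,0.06,0,1.32,36]
  ]
}}

```text
clock: 26.42
tool_pos: [0.4995, 0.0183, 0.2755]
orientation: [[-0.048, -0.922, -0.384], [0.125, -0.387, 0.914], [-0.991, -0.004, 0.134]]
force: [0.7, -1.6, 0.6]
grip_width: 0.358
```

>>> {"name": "jog_arm", "arguments": {
  "plan": [
    [0,1.5,0,0,0,0.33,36],
    [0,3,0,0.01,0,0.66,36],
    [0,4.5,0,0.03,0,1,36],
    [0,6,0,0.06,0,1.32,36]
  ]
}}

```text
clock: 26.92
tool_pos: [0.4943, 0.0306, 0.2767]
orientation: [[-0.007, -0.922, -0.386], [0.027, -0.386, 0.922], [-1.0, -0.004, 0.028]]
force: [0.6, -1.2, 0.8]
grip_width: 0.362
```

>>> {"name": "jog_arm", "arguments": {
  "plan": [
    [0,1.5,0,0,0,0.33,36],
    [0,3,0,0.01,0,0.66,36],
    [0,4.5,0,0.03,0,1,36],
    [0,6,0,0.06,0,1.32,36]
  ]
}}

```text
clock: 27.42
tool_pos: [0.4891, 0.043, 0.2765]
orientation: [[0.035, -0.922, -0.385], [-0.071, -0.386, 0.92], [-0.997, -0.004, -0.079]]
force: [1.0, -1.0, 1.7]
grip_width: 0.365
```

>>> {"name": "jog_arm", "arguments": {
  "plan": [
    [0,1.5,0,0,0,0.33,36],
    [0,3,0,0.01,0,0.66,36],
    [0,4.5,0,0.03,0,1,36],
    [0,6,0,0.06,0,1.32,36]
  ]
}}

```text
clock: 27.92
tool_pos: [0.4839, 0.0553, 0.2748]
orientation: [[0.075, -0.922, -0.379], [-0.168, -0.387, 0.907], [-0.983, -0.004, -0.184]]
force: [0.6, -1.4, 1.0]
grip_width: 0.358
```

>>> {"name": "jog_arm", "arguments": {
  "plan": [
    [0,1.5,0,0,0,0.33,36],
    [0,3,0,0.01,0,0.66,36],
    [0,4.5,0,0.03,0,1,36],
    [0,6,0,0.06,0,1.32,36]
  ]
}}

```text
clock: 28.42
tool_pos: [0.4789, 0.0674, 0.2718]
orientation: [[0.115, -0.922, -0.369], [-0.264, -0.387, 0.884], [-0.958, -0.005, -0.288]]
force: [-0.2, -1.3, 2.2]
grip_width: 0.362
```

```bash
python3 w.py
```

```text
{'t': 28.43, 'phi': 74.54, 'r': 0.0727, 'xo': 0.0006, 'tilt': 73.3, 'F': [-0.16, -1.32, 2.15], 'M': [-0.148, 0.007, -0.014], 'tauF': 0.215, 'tau': 0.081, 'grip': 0.362, 'j': [5.0, 7.0, -15.0, 63.0, -16.0, -18.0]}
```

>>> {"name": "jog_arm", "arguments": {
  "plan": [
    [0,1.5,0,0,0,0.33,36],
    [0,3,0,0.01,0,0.66,36],
    [0,4.5,0,0.03,0,1,36],
    [0,6,0,0.06,0,1.32,36]
  ]
}}

```text
clock: 28.92
tool_pos: [0.474, 0.0791, 0.2674]
orientation: [[0.154, -0.922, -0.355], [-0.356, -0.387, 0.851], [-0.922, -0.005, -0.388]]
force: [0.4, -3.0, 1.7]
grip_width: 0.36
```

>>> {"name": "jog_arm", "arguments": {
  "plan": [
    [0,1.5,0,0,0,0.33,36],
    [0,3,0,0.01,0,0.66,36],
    [0,4.5,0,0.03,0,1,36],
    [0,6,0,0.06,0,1.32,36]
  ]
}}

```text
clock: 29.42
tool_pos: [0.4694, 0.0903, 0.2616]
orientation: [[0.191, -0.922, -0.336], [-0.445, -0.387, 0.808], [-0.875, -0.005, -0.484]]
force: [-1.2, -1.2, 3.4]
grip_width: 0.359
```

>>> {"name": "jog_arm", "arguments": {
  "plan": [
    [0,1.5,0,0,0,0.33,36],
    [0,3,0,0.02,0,0.66,36],
    [0,4.5,0,0.04,0,1,36],
    [0,6,0,0.07,0,1.32,36]
  ]
}}

```text
clock: 29.92
tool_pos: [0.465, 0.1008, 0.2545]
orientation: [[0.225, -0.922, -0.314], [-0.528, -0.387, 0.756], [-0.819, -0.005, -0.574]]
force: [0.2, -1.7, 1.6]
grip_width: 0.365
```

>>> {"name": "jog_arm", "arguments": {
  "plan": [
    [0,1.5,0,0,0,0.33,36],
    [0,3,0,0.02,0,0.66,36],
    [0,4.5,0,0.04,0,1,36],
    [0,6,0,0.07,0,1.32,36]
  ]
}}

```text
clock: 30.42
tool_pos: [0.461, 0.1106, 0.2462]
orientation: [[0.258, -0.922, -0.288], [-0.605, -0.387, 0.696], [-0.753, -0.005, -0.658]]
force: [-0.4, -1.5, 3.5]
grip_width: 0.36
```

```bash
python3 w.py;  python3 -c "
from g import *
print(row(114,.18))"
```

```text
{'t': 30.43, 'phi': 50.26, 'r': 0.0723, 'xo': 0.0007, 'tilt': 48.9, 'F': [-0.37, -1.45, 3.49], 'M': [-0.024, 0.076, -0.028], 'tauF': 0.4, 'tau': 0.407, 'grip': 0.36, 'j': [21.0, 11.0, -21.0, 56.0, -41.0, -2.0]}
[0.1, -65.1, 0.3, 2.79, 0.03, -21.06]
```

>>> {"name": "jog_arm", "arguments": {
  "plan": [
    [0,0,0,-3,0,0,36],
    [0,0,0,-8,0,0,55],
    [0,-8,0,-10.7,0,-2,55],
    [0,-18,0,-10.5,0,-7,55],
    [0,-28,0,-9.5,0,-12,55],
    [0,-38,0,-7,0,-15.5,55],
    [0,-48,0,-3.5,0,-18.5,55],
    [0,-57,0,0,0,-20.1,55],
    [0,-65,0,2.8,0,-21.05,55],
    [0,-65,0,2.8,0,-21.05,55],
    [0,-65,0,2.8,0,-21.05,55]
  ]
}}

```text
clock: 31.8
tool_pos: [0.5289, -0.0526, 0.3633]
orientation: [[-0.153, -0.922, -0.355], [0.374, -0.386, 0.843], [-0.915, -0.004, 0.404]]
force: [-0.3, -0.5, 1.0]
grip_width: 0.544
```

```bash
python3 w.py; python3 wr.py wrist3 54 114 174
```

```text
{'t': 31.8, 'phi': 114.07, 'r': 0.1795, 'xo': 0.0005, 'tilt': 113.8, 'F': [-0.3, -0.53, 1.0], 'M': [-0.334, -0.09, -0.019], 'tauF': -0.016, 'tau': -0.36, 'grip': 0.544, 'j': [-22.0, 20.0, 15.0, 101.0, 17.0, -47.0]}
54.0 [383.5 217.4] 309.70691628693146
114.0 [319.1 233.1] 309.70691628693146
174.0 [255.  216.9] 309.70691628693146
```

View pics/wrist3.png

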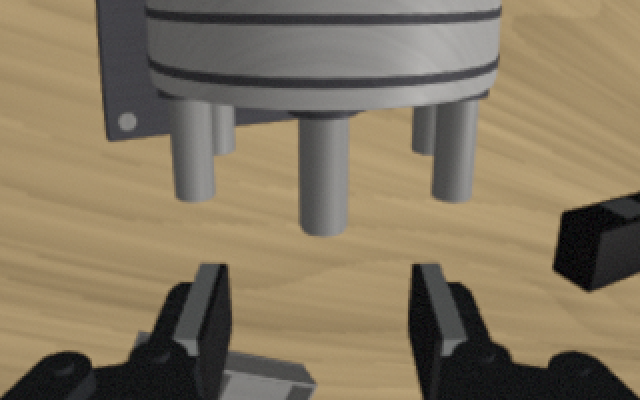

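The opposite peg's tip is at (322,233), midway between the fingers, so it stands at ≈114° as expected. Next I'll cage it and sweep it through the top in both directions.

>>> {"name": "jog_arm", "arguments": {
  "plan": [
    [0,0,0,4,0,0,55],
    [0,0,0,8,0,0,55],
    [0,0,0,10.7,0,-0.1,55],
    [0,0,0,10.7,0,-0.1,36],
    [0,0,0,10.7,0,-0.1,36],
    [0,0,0,10.7,0,-0.1,36],
    [0,2,0,10.7,0,0.35,36],
    [0,4,0,10.72,0,0.8,36],
    [0,6,0,10.75,0,1.2,36],
    [0,7.5,0,10.8,0,1.55,36],
    [0,9,0,10.85,0,1.85,36]
  ]
}}

```text
clock: 33.22
tool_pos: [0.5056, 0.0042, 0.2726]
orientation: [[-0.093, -0.922, -0.376], [0.235, -0.387, 0.892], [-0.968, -0.005, 0.252]]
force: [0.4, -4.3, 1.3]
grip_width: 0.358
```

>>> {"name": "jog_arm", "arguments": {
  "plan": [
    [0,1.5,0,0,0,0.33,36],
    [0,3,0,0.01,0,0.66,36],
    [0,4.5,0,0.03,0,1,36],
    [0,6,0,0.06,0,1.32,36]
  ]
}}

```text
clock: 33.72
tool_pos: [0.5005, 0.0162, 0.2755]
orientation: [[-0.052, -0.922, -0.384], [0.138, -0.387, 0.911], [-0.989, -0.005, 0.148]]
force: [0.7, -3.6, 1.5]
grip_width: 0.358
```

>>> {"name": "jog_arm", "arguments": {
  "plan": [
    [0,1.5,0,0,0,0.33,36],
    [0,3,0,0.01,0,0.66,36],
    [0,4.5,0,0.03,0,1,36],
    [0,6,0,0.06,0,1.32,36]
  ]
}}

```text
clock: 34.22
tool_pos: [0.4954, 0.0285, 0.277]
orientation: [[-0.011, -0.922, -0.387], [0.041, -0.387, 0.921], [-0.999, -0.006, 0.042]]
force: [1.3, -3.8, 2.8]
grip_width: 0.358
```

>>> {"name": "jog_arm", "arguments": {
  "plan": [
    [0,1.5,0,0,0,0.33,36],
    [0,3,0,0.01,0,0.66,36],
    [0,4.5,0,0.03,0,1,36],
    [0,6,0,0.06,0,1.32,36]
  ]
}}

```text
clock: 34.72
tool_pos: [0.4902, 0.0408, 0.277]
orientation: [[0.03, -0.922, -0.386], [-0.058, -0.387, 0.92], [-0.998, -0.006, -0.065]]
force: [1.5, -3.9, 3.4]
grip_width: 0.359
```

>>> {"name": "jog_arm", "arguments": {
  "plan": [
    [0,1.5,0,0,0,0.33,36],
    [0,3,0,0.01,0,0.66,36],
    [0,4.5,0,0.03,0,1,36],
    [0,6,0,0.06,0,1.32,36]
  ]
}}

```text
clock: 35.22
tool_pos: [0.4851, 0.0531, 0.2756]
orientation: [[0.071, -0.922, -0.381], [-0.155, -0.387, 0.909], [-0.985, -0.006, -0.171]]
force: [1.0, -5.0, 4.9]
grip_width: 0.362
```

>>> {"name": "jog_arm", "arguments": {
  "plan": [
    [0,1.5,0,0,0,0.33,36],
    [0,3,0,0.01,0,0.66,36],
    [0,4.5,0,0.03,0,1,36],
    [0,6,0,0.06,0,1.32,36]
  ]
}}

```text
clock: 35.72
tool_pos: [0.4801, 0.0653, 0.2728]
orientation: [[0.112, -0.922, -0.371], [-0.251, -0.387, 0.887], [-0.962, -0.006, -0.274]]
force: [1.0, -3.6, 4.3]
grip_width: 0.365
```

>>> {"name": "jog_arm", "arguments": {
  "plan": [
    [0,1.5,0,0,0,0.33,36],
    [0,3,0,0.01,0,0.66,36],
    [0,4.5,0,0.03,0,1,36],
    [0,6,0,0.06,0,1.32,36]
  ]
}}

```text
clock: 36.22
tool_pos: [0.4752, 0.077, 0.2686]
orientation: [[0.151, -0.922, -0.357], [-0.344, -0.388, 0.855], [-0.927, -0.006, -0.375]]
force: [1.2, -4.3, 5.2]
grip_width: 0.359
```

>>> {"name": "jog_arm", "arguments": {
  "plan": [
    [0,1.5,0,0,0,0.33,36],
    [0,3,0,0.02,0,0.66,36],
    [0,4.5,0,0.04,0,1,36],
    [0,6,0,0.07,0,1.32,36]
  ]
}}

```text
clock: 36.72
tool_pos: [0.4704, 0.0883, 0.2631]
orientation: [[0.188, -0.922, -0.339], [-0.433, -0.388, 0.814], [-0.882, -0.006, -0.472]]
force: [0.2, -2.8, 6.3]
grip_width: 0.361
```

>>> {"name": "jog_arm", "arguments": {
  "plan": [
    [0,1.5,0,0,0,0.33,36],
    [0,3,0,0.02,0,0.66,36],
    [0,4.5,0,0.04,0,1,36],
    [0,6,0,0.07,0,1.32,36]
  ]
}}

```text
clock: 37.22
tool_pos: [0.466, 0.0989, 0.2564]
orientation: [[0.224, -0.922, -0.317], [-0.517, -0.388, 0.763], [-0.826, -0.007, -0.563]]
force: [0.8, -2.9, 6.9]
grip_width: 0.364
```

```bash
python3 w.py
```

```text
{'t': 37.23, 'phi': 57.98, 'r': 0.0728, 'xo': 0.001, 'tilt': 55.7, 'F': [0.78, -2.92, 6.85], 'M': [-0.712, -0.153, -0.02], 'tauF': 0.792, 'tau': 0.076, 'grip': 0.364, 'j': [17.0, 9.0, -20.0, 57.0, -34.0, -7.0]}
```

>>> {"name": "jog_arm", "arguments": {
  "plan": [
    [0,-4,0,0,0,-0.88,36],
    [0,-8,0,0.1,0,-1.75,36],
    [0,-11,0,0.2,0,-2.4,36],
    [0,-12.5,0,0.27,0,-2.73,36],
    [0,-14,0,0.34,0,-3.05,36],
    [0,-15.5,0,0.43,0,-3.37,36]
  ]
}}

```text
clock: 37.98
tool_pos: [0.4773, 0.0711, 0.2713]
orientation: [[0.129, -0.921, -0.366], [-0.293, -0.388, 0.874], [-0.947, -0.006, -0.32]]
force: [-0.2, 1.8, -2.1]
grip_width: 0.365
```

>>> {"name": "jog_arm", "arguments": {
  "plan": [
    [0,-1.5,0,0,0,-0.33,36],
    [0,-3,0,0.02,0,-0.66,36],
    [0,-4.5,0,0.04,0,-1,36],
    [0,-6,0,0.07,0,-1.32,36]
  ]
}}

```text
clock: 38.48
tool_pos: [0.4823, 0.0592, 0.2749]
orientation: [[0.089, -0.922, -0.378], [-0.198, -0.388, 0.9], [-0.976, -0.005, -0.217]]
force: [-0.1, 2.1, -3.0]
grip_width: 0.362
```

>>> {"name": "jog_arm", "arguments": {
  "plan": [
    [0,-1.5,0,0,0,-0.33,36],
    [0,-3,0,0.02,0,-0.66,36],
    [0,-4.5,0,0.04,0,-1,36],
    [0,-6,0,0.07,0,-1.32,36]
  ]
}}

```text
clock: 38.98
tool_pos: [0.4874, 0.0469, 0.277]
orientation: [[0.048, -0.922, -0.385], [-0.102, -0.388, 0.916], [-0.994, -0.005, -0.112]]
force: [-1.1, 2.7, -1.9]
grip_width: 0.361
```

>>> {"name": "jog_arm", "arguments": {
  "plan": [
    [0,-1.5,0,0,0,-0.33,36],
    [0,-3,0,0.02,0,-0.66,36],
    [0,-4.5,0,0.04,0,-1,36],
    [0,-6,0,0.07,0,-1.32,36]
  ]
}}

```text
clock: 39.48
tool_pos: [0.4925, 0.0346, 0.2778]
orientation: [[0.007, -0.922, -0.388], [-0.004, -0.388, 0.922], [-1.0, -0.005, -0.006]]
force: [-1.9, 2.6, -2.0]
grip_width: 0.358
```

>>> {"name": "jog_arm", "arguments": {
  "plan": [
    [0,-1.5,0,0,0,-0.33,36],
    [0,-3,0,0.02,0,-0.66,36],
    [0,-4.5,0,0.04,0,-1,36],
    [0,-6,0,0.07,0,-1.32,36]
  ]
}}

```text
clock: 39.98
tool_pos: [0.4977, 0.0222, 0.2771]
orientation: [[-0.034, -0.922, -0.387], [0.094, -0.388, 0.917], [-0.995, -0.005, 0.1]]
force: [-1.2, 3.1, -1.6]
grip_width: 0.358
```

>>> {"name": "jog_arm", "arguments": {
  "plan": [
    [0,-1.5,0,0,0,-0.33,36],
    [0,-3,0,0.02,0,-0.66,36],
    [0,-4.5,0,0.04,0,-1,36],
    [0,-6,0,0.07,0,-1.32,36]
  ]
}}

```text
clock: 40.48
tool_pos: [0.5028, 0.01, 0.275]
orientation: [[-0.075, -0.922, -0.381], [0.191, -0.388, 0.902], [-0.979, -0.005, 0.205]]
force: [-1.5, 3.7, -0.9]
grip_width: 0.36
```

>>> {"name": "jog_arm", "arguments": {
  "plan": [
    [0,-1.5,0,0,0,-0.33,36],
    [0,-3,0,0.02,0,-0.66,36],
    [0,-4.5,0,0.04,0,-1,36],
    [0,-6,0,0.07,0,-1.32,36]
  ]
}}

```text
clock: 40.98
tool_pos: [0.5079, -0.002, 0.2716]
orientation: [[-0.115, -0.922, -0.371], [0.286, -0.388, 0.876], [-0.951, -0.005, 0.308]]
force: [-2.5, 3.7, -1.9]
grip_width: 0.361
```

>>> {"name": "jog_arm", "arguments": {
  "plan": [
    [0,-1.5,0,0,0,-0.33,36],
    [0,-3,0,0.02,0,-0.66,36],
    [0,-4.5,0,0.04,0,-1,36],
    [0,-6,0,0.07,0,-1.32,36]
  ]
}}

```text
clock: 41.48
tool_pos: [0.5128, -0.0135, 0.2667]
orientation: [[-0.154, -0.922, -0.356], [0.377, -0.388, 0.841], [-0.913, -0.005, 0.408]]
force: [-1.8, 5.1, -1.7]
grip_width: 0.359
```

```bash
python3 w.py
```

```text
{'t': 41.48, 'phi': 114.52, 'r': 0.0741, 'xo': 0.0007, 'tilt': 114.1, 'F': [-1.8, 5.12, -1.66], 'M': [0.33, 0.167, 0.0], 'tauF': -0.545, 'tau': -0.176, 'grip': 0.359, 'j': [-19.0, 19.0, -1.0, 86.0, 18.0, -44.0]}
```

Run:
```python
import re
raw="""-1 60 -.377 .897 .229 1.2 -3.1 .8
-1 60 -.384 .915 .125 .6 -2 .9
-1 60 -.386 .922 .019 .3 -1.4 1.2
-1 60 -.384 .919 -.088 .7 -1.3 1.3
-1 60 -.378 .905 -.193 -.2 -.4 1.2
-1 60 -.368 .882 -.296 .1 -1.8 1.3
-1 60 -.353 .848 -.396 -.8 -.7 -.3
-1 60 -.334 .804 -.491 .5 -.9 1
-1 60 -.312 .752 -.581 -.1 -.2 1.1
-1 60 -.286 .691 -.664 -.3 -1 1.1
-1 120 -.376 .895 .238 .8 -1.2 1.2
-1 120 -.384 .914 .134 .7 -1.6 .6
-1 120 -.386 .922 .028 .6 -1.2 .8
-1 120 -.385 .92 -.079 1 -1 1.7
-1 120 -.379 .907 -.184 .6 -1.4 1
-1 120 -.369 .884 -.288 -.2 -1.3 2.2
-1 120 -.355 .851 -.388 .4 -3 1.7
-1 120 -.336 .808 -.484 -1.2 -1.2 3.4
-1 120 -.314 .756 -.574 .2 -1.7 1.6
-1 120 -.288 .696 -.658 -.4 -1.5 3.5
-1 180 -.376 .892 .252 .4 -4.3 1.3
-1 180 -.384 .911 .148 .7 -3.6 1.5
-1 180 -.387 .921 .042 1.3 -3.8 2.8
-1 180 -.386 .92 -.065 1.5 -3.9 3.4
-1 180 -.381 .909 -.171 1 -5 4.9
-1 180 -.371 .887 -.274 1 -3.6 4.3
-1 180 -.357 .855 -.375 1.2 -4.3 5.2
-1 180 -.339 .814 -.472 .2 -2.8 6.3
-1 180 -.317 .763 -.563 .8 -2.9 6.9
1 180 -.366 .874 -.32 -.2 1.8 -2.1
1 180 -.378 .9 -.217 -.1 2.1 -3
1 180 -.385 .916 -.112 -1.1 2.7 -1.9
1 180 -.388 .922 -.006 -1.9 2.6 -2
1 180 -.387 .917 .1 -1.2 3.1 -1.6
1 180 -.381 .902 .205 -1.5 3.7 -.9
1 180 -.371 .876 .308 -2.5 3.7 -1.9
1 180 -.356 .841 .408 -1.8 5.1 -1.7"""
L=[list(map(float,l.split())) for l in raw.splitlines()]
src=open('fit.py').read()
from g import *
exec(src.split("try:")[0])
R_=[(q[0],0,*q[2],*q[3]) for q in D]+[tuple(l) for l in L]
R_=np.array(R_);np.savetxt("data.txt",R_)
d,off,tz,F=R_[:,0],R_[:,1],R_[:,2:5],R_[:,5:8]
tool=np.degrees(np.arctan2(tz@Y,-tz[:,2])); p=tool-5.1*d; w=np.radians(p-off); T=(F*tz).sum(1)*.07
def fit(sel,cols,lab):
    M=np.c_[np.cos(w),-np.sin(w),d,np.ones_like(d),np.cos(np.radians(tool)),][:,cols]; y=T-(0 if 2 in cols else .25)*d
    M,y=M[sel],y[sel]; s=np.linalg.lstsq(M,y,rcond=None)[0]; res=y-M@s
    for _ in range(10):
        W=1/np.maximum(1,abs(res)/.04)**.5; s=np.linalg.lstsq(M*W[:,None],y*W,rcond=None)[0]; res=y-M@s
    C=np.linalg.inv(M.T@M)*res.var(); Aa=np.hypot(*s[:2]); g=np.array([-s[1],s[0]])/Aa**2; al=np.degrees(np.arctan2(s[1],s[0]))
    print(lab,"A %.3f alpha %.1f +- %.1f"%(Aa,al,np.degrees(np.sqrt(g@C[:2,:2]@g))),s.round(3),"rms %.3f"%res.std(),"opp peg target %.1f"%(90-al)); return res
al=np.ones(len(d),bool)
fit(al,[0,1],"fixed");res=fit(al,[0,1,2],"c free");fit(al,[0,1,2,3],"c,bias");fit(al,[0,1,2,3,4],"c,bias,tiltbias")
fit(off==0,[0,1,2],"B");fit(off==180,[0,1,2],"opp");fit((off==0)|(off==180),[0,1,2,3],"B+opp")
for o in (0,60,120,180): print(o,[(int(a),int(b),round(c,2),round(e,2)) for a,b,c,e in zip(d[off==o],p[off==o],T[off==o],res[off==o])])
```

```text
fixed A 0.175 alpha -4.0 +- 2.0 [ 0.175 -0.012] rms 0.039 opp peg target 94.0
c free A 0.203 alpha -4.8 +- 1.5 [ 0.202 -0.017  0.276] rms 0.034 opp peg target 94.8
c,bias A 0.215 alpha -4.5 +- 1.3 [ 0.214 -0.017  0.271 -0.021] rms 0.032 opp peg target 94.5
c,bias,tiltbias A 0.215 alpha -4.6 +- 1.4 [ 0.214 -0.017  0.272 -0.021  0.004] rms 0.032 opp peg target 94.6
B A 0.200 alpha 1.6 +- 2.1 [0.2   0.006 0.268] rms 0.030 opp peg target 88.4
opp A 0.215 alpha -11.6 +- 2.5 [ 0.21  -0.043  0.277] rms 0.027 opp peg target 101.6
B+opp A 0.206 alpha -5.4 +- 1.4 [ 0.206 -0.02   0.272 -0.023] rms 0.029 opp peg target 95.4
0 [(1, 77, np.float64(0.25), np.float64(-0.09)), (1, 84, np.float64(0.31), np.float64(-0.0)), (1, 90, np.float64(0.24), np.float64(-0.05)), (1, 96, np.float64(0.27), np.float64(-0.0)), (1, 102, np.float64(0.22), np.float64(-0.03)), (1, 108, np.float64(0.24), np.float64(0.01)), (1, 114, np.float64(0.2), np.float64(-0.0)), (1, 120, np.float64(0.13), np.float64(-0.05)), (1, 126, np.float64(0.09), np.float64(-0.08)), (-1, 126, np.float64(-0.36), np.float64(0.03)), (-1, 120, np.fl
[... 1617 characters left out ...]
(-1, 97, np.float64(-0.27), np.float64(-0.01)), (-1, 91, np.float64(-0.31), np.float64(-0.02)), (-1, 85, np.float64(-0.4), np.float64(-0.09)), (-1, 79, np.float64(-0.33), np.float64(-0.0)), (-1, 73, np.float64(-0.42), np.float64(-0.07)), (-1, 66, np.float64(-0.37), np.float64(-0.0)), (-1, 60, np.float64(-0.44), np.float64(-0.06)), (1, 66, np.float64(0.16), np.float64(-0.02)), (1, 72, np.float64(0.18), np.float64(-0.02)), (1, 78, np.float64(0.22), np.float64(-0.0)), (1, 84, np.float64(0.22), np.float64(-0.02)), (1, 90, np.float64(0.22), np.float64(-0.04)), (1, 96, np.float64(0.26), np.float64(-0.02)), (1, 102, np.float64(0.25), np.float64(-0.05)), (1, 108, np.float64(0.3), np.float64(-0.03))]
```

Some residuals track the radial rubbing force, which acts 10 mm off the peg centre at the pad. I'll include that lever and refit.

```bash
cat > fit2.py <<'E'
from g import *
R_=np.loadtxt("data.txt")
d,off,tz,F=R_[:,0],R_[:,1],R_[:,2:5],R_[:,5:8]
tt=np.arctan2(tz@Y,-tz[:,2]); tool=np.degrees(tt)
Fr=np.cos(tt)*(F@Y)+np.sin(tt)*F[:,2]; Ft=(F*tz).sum(1)
p=tool-5.1*d; w=np.radians(p-off)
def fit(sel,cols,lab,k=.01):
    T=Ft*.07-d*k*Fr
    M=np.c_[np.cos(w),-np.sin(w),d,np.ones_like(d)][:,cols]; y=T-(0 if 2 in cols else .25)*d
    M,y=M[sel],y[sel]; s=np.linalg.lstsq(M,y,rcond=None)[0]; res=y-M@s
    C=np.linalg.inv(M.T@M)*res.var(); Aa=np.hypot(*s[:2]); g=np.array([-s[1],s[0]])/Aa**2; al=np.degrees(np.arctan2(s[1],s[0]))
    print(lab,"A %.3f alpha %.1f +- %.1f"%(Aa,al,np.degrees(np.sqrt(g@C[:2,:2]@g))),s.round(3),"rms %.3f"%res.std(),"opp peg target %.1f"%(90-al))
al=np.ones(len(d),bool)
for sel,n in((al,"all"),(off==0,"B"),(off==180,"opp"),((off==0)|(off==180),"B+opp")):
    for c in ([0,1],[0,1,2],[0,1,2,3]): fit(sel,c,n+str(c))
fit(al,[0,1,2],"k.005",.005)
E
python3 fit2.py
```

```text
all[0, 1] A 0.182 alpha -1.0 +- 1.6 [ 0.182 -0.003] rms 0.033 opp peg target 91.0
all[0, 1, 2] A 0.202 alpha -1.1 +- 1.3 [ 0.202 -0.004  0.269] rms 0.030 opp peg target 91.1
all[0, 1, 2, 3] A 0.207 alpha -1.3 +- 1.3 [ 0.207 -0.005  0.266 -0.012] rms 0.030 opp peg target 91.3
B[0, 1] A 0.191 alpha 3.7 +- 1.8 [0.19  0.012] rms 0.025 opp peg target 86.3
B[0, 1, 2] A 0.198 alpha 2.9 +- 1.7 [0.198 0.01  0.259] rms 0.024 opp peg target 87.1
B[0, 1, 2, 3] A 0.197 alpha 1.0 +- 22.3 [ 0.197  0.004  0.259 -0.006] rms 0.024 opp peg target 89.0
opp[0, 1] A 0.213 alpha -4.8 +- 2.6 [ 0.212 -0.018] rms 0.034 opp peg target 94.8
opp[0, 1, 2] A 0.206 alpha -4.7 +- 2.0 [ 0.205 -0.017  0.273] rms 0.025 opp peg target 94.7
opp[0, 1, 2, 3] A 0.222 alpha -19.5 +- 47.5 [ 0.209 -0.074  0.274  0.055] rms 0.025 opp peg target 109.5
B+opp[0, 1] A 0.206 alpha -0.6 +- 1.4 [ 0.206 -0.002] rms 0.030 opp peg target 90.6
B+opp[0, 1, 2] A 0.213 alpha -1.0 +- 1.2 [ 0.213 -0.004  0.268] rms 0.025 opp peg target 91.0
B+opp[0, 1, 2, 3] A 0.204 alpha -1.4 +- 1.2 [ 0.204 -0.005  0.266 -0.012] rms 0.025 opp peg target 91.4
k.005 A 0.203 alpha -2.8 +- 1.4 [ 0.203 -0.01   0.274] rms 0.032 opp peg target 92.8
```

All the data agree on the heavy side ≈ 1° from peg B, so the opposite peg belongs at ≈ 91° ± 1.5°. I'll centre on it at 109°, grip, and turn it there.

```bash
python3 -c "
from g import *
print(row(109.2,.0727),row(91,.0725))"
```

```text
[0.3, 4.9, 0.2, 0.18, 0.04, 1.13] [0.3, 23.1, 0.2, 1.17, 0.03, 5.01]
```

>>> {"name": "jog_arm", "arguments": {
  "plan": [
    [0,2.5,0,0.1,0,0.55,36],
    [0,4.9,0,0.18,0,1.13,36],
    [0,4.9,0,0.18,0,1.13,36],
    [0,4.9,0,0.18,0,1.13,0],
    [0,4.9,0,0.18,0,1.13,0],
    [0,4.9,0,0.18,0,1.13,0],
    [0,4.9,0,0.18,0,1.13,0],
    [0,4.9,0,0.18,0,1.13,0]
  ]
}}

```text
clock: 42.48
tool_pos: [0.5085, -0.0032, 0.2705]
orientation: [[-0.122, -0.922, -0.369], [0.305, -0.388, 0.87], [-0.945, -0.006, 0.328]]
force: [-1.3, -0.9, 8.4]
grip_width: 0.212
```

```bash
python3 w.py 1; python3 -c "
from g import *
for a in (105,100,95,91): print(row(a,.0727))"
```

```text
{'t': 42.48, 'phi': 109.01, 'r': 0.0735, 'xo': 0.0008, 'tilt': 109.2, 'F': [-1.35, -0.95, 8.36], 'M': [0.11, 0.336, 0.057], 'tauF': -0.305, 'tau': -0.074, 'grip': 0.212, 'j': [-16.0, 17.0, -3.0, 82.0, 15.0, -41.0]}
[0.3, 4.2, 0.3, 0.11, 0.05, 0.9]
[0.3, 9.2, 0.3, 0.24, 0.05, 2.0]
[0.3, 14.2, 0.3, 0.47, 0.04, 3.08]
[0.3, 18.2, 0.3, 0.71, 0.04, 3.93]
```

>>> {"name": "jog_arm", "arguments": {
  "plan": [
    [0,2.5,0,0,0,0.52,0],
    [0,5,0,0.05,0,1.07,0],
    [0,7.5,0,0.12,0,1.62,0],
    [0,10,0,0.2,0,2.17,0],
    [0,12.5,0,0.3,0,2.7,0],
    [0,15.2,0,0.45,0,3.28,0],
    [0,18.2,0,0.65,0,3.93,0],
    [0,18.2,0,0.65,0,3.93,0],
    [0,18.2,0,0.65,0,3.93,0],
    [0,18.2,0,0.65,0,3.93,0]
  ]
}}

```text
clock: 43.72
tool_pos: [0.4931, 0.0334, 0.2778]
orientation: [[-0.001, -0.921, -0.389], [0.019, -0.389, 0.921], [-1.0, -0.007, 0.018]]
force: [-2.7, 1.2, 9.8]
grip_width: 0.208
```

```bash
python3 w.py 2; python3 -c "
import cv2,numpy as np
from cell import snapshot
a=snapshot('scene')['frame'];b=snapshot('wrist')['frame']
cv2.imwrite('pics/final.png',np.vstack([np.hstack([cv2.resize(a[110:240,255:395],(400,370)),cv2.resize(b[120:320,200:440],(400,370))]),cv2.resize(a[190:320,100:560],(800,226))]))"
```

```text
{'t': 43.73, 'phi': 90.73, 'r': 0.0738, 'xo': 0.0007, 'tilt': 91.0, 'F': [-2.73, 1.23, 9.75], 'M': [0.297, 0.61, 0.024], 'tauF': -0.297, 'tau': 0.211, 'grip': 0.208, 'j': [-6.0, 10.0, -9.0, 71.0, 1.0, -29.0]}
{'t': 43.77, 'phi': 90.76, 'r': 0.0738, 'xo': 0.0007, 'tilt': 91.0, 'F': [-2.88, 1.04, 10.02], 'M': [0.305, 0.605, 0.077], 'tauF': -0.284, 'tau': 0.231, 'grip': 0.213, 'j': [-6.0, 10.0, -9.0, 71.0, 1.0, -29.0]}
```

View pics/final.png

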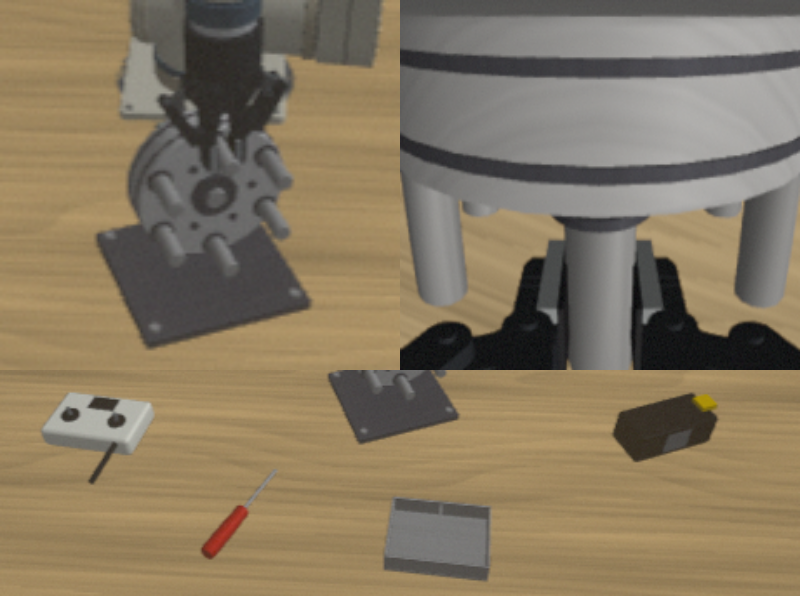

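The picture shows the top peg clamped between both pads (right panel, about (600,290)) and another peg straight below at about (220,250). The bystanders are where they were. The arm is still, so I'm handing in.

```bash
python3 -c "
from cell import *
print(read_state()['joint_vel'], read_state()['grip_width']); print(sign_off())"
```

```text
[-0.00221264 -0.04971485 -0.00433797  0.06095623  0.04123852 -0.07211988] 0.21127813848133778
the job is handed in; nothing more can be done
None
```

I turned the drum so that its heavy side, by my estimate, points straight down. I handed the job in with the arm still gripping the peg now at the top. No verdict was reported.

- **Finding the heavy side:** I pushed four of the pegs in turn with the fingers held loosely around each one. The push force showed the heavy side within about 1° of one peg, with a moment of about 0.20 N m and drag of about 0.27 N m.
- **Final position:** That peg is now at the bottom. The opposite peg is clamped at 90.7–91.0°, against a target of 91°.
- **Last checks:** The arm was still and the grip was closed on the peg, at the same opening as the earlier clamped grips. The wrist force was about 10 N, mostly upward on the tool from the grip. The clock read about 44 s, and the last picture showed the bystanders where they were.
- **Disagreements:** Taken separately, two sets of pushes differed: the ones on that peg gave a target of about 87°, and the ones on the opposite peg about 95°. The combined fit gave 91°, with a fit error of about ±1.5°. The real uncertainty is a few degrees. I did not use the wrist moment reading, because it has a tilt bias and I could not tell its reference point.

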